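Load and lock the coupon immersion rack

TASK

Load the rack for the ultrasonic bath, each aluminium coupon in the narrowest slot that takes it: move the thin coupon out of the too wide slot into its own, and bring the thick coupon from the pad, resting it in the V-block and letting go of it there to take it again by its faces, and stand it in its slot. When both stand fully home, pull up the keeper's spring collar, turn it until the bar stops lengthwise over all the coupons, and let it snap down locked. Leave the coupon that already stands in its right slot, and everything else on the bench, where they are.

Things in the scene. Friction and masses are not known exactly. Their poses are not given: they have to be found in the camera images.
- rack: white plastic rack, fixed, 282 (x) x 62 (y) mm, walls 45 mm tall; origin on the bench under the keeper post. Along +x the slots narrow: 22, 18, post, 14, 10 mm wide at x = -120, -75, 75, 120 mm, for coupons 20, 16, 12, 8 mm thick. Slots are 46 mm long along y, floor 8 mm above the bench; the top 10 mm flares 4 mm on all sides. A seated coupon's top is 88 mm above the bench
- slot_20 (a point): centre of the mouth of the 22 mm slot (widest, at one end of the row), at wall-top height 45 mm; starts empty and stays empty; axes as the rack
- slot_16 (a point): centre of the mouth of the 18 mm slot, at wall-top height 45 mm; where the thin coupon wrongly stands and where the thick coupon belongs; axes as the rack
- slot_12 (a point): centre of the mouth of the 14 mm slot, 45 mm high; the 12 mm coupon stands in it, rightly; axes as the rack
- slot_8 (a point): centre of the mouth of the 10 mm slot (narrowest, at the other end of the row), 45 mm high; starts empty; the thin coupon belongs here; axes as the rack
- coupon_thin: bare aluminium plate 8 mm thick (its x), 40 mm wide (its y), 80 mm tall (its z), about 70 g; origin in the middle of its lower end. Starts standing loosely in the 18 mm slot, faces across the rack's row
- thin_mid (a point): centre of the thin coupon; 3 mm above the slot mouth when fully home
- coupon_mid: bare aluminium plate 12 x 40 x 80 mm, standing in the 14 mm slot where it belongs; leave it; origin in the middle of its lower end, z up, x across its thickness
- coupon_thick: bare aluminium plate 80 mm long (its x), 40 mm wide (its y), 16 mm thick (its z), about 140 g; starts lying flat on the pad; origin at the centre of its underside as it lies
- thick_mid (a point): centre of the thick coupon; axes as the coupon. 3 mm above the slot mouth when it stands fully home, either end down
- vblock: dark steel V-block, fixed, 72 (x) x 70 (y) mm, 58 mm tall; origin on the bench under its centre. A 90 degree V runs along its y: two 45 degree flanks, each 44 mm long down the slope, then a 5 mm land. The thick coupon, broad face on one flank and lower end on the other, rests stably at 45 degrees with about 36 mm of it standing clear above the flank's upper edge
- vee (a point): the line where the flanks of the V would meet, mid-length, 26.7 mm above the bench; axes as the V-block
- pad: flat brown laminate work pad, 170 (x) x 140 (y) mm, fixed, its surface 3 mm above the bench; origin on the bench under its centre
- keeper_turn (a joint): turn of keeper bar and collar about the upright post, rad, anticlockwise from above: 0 to 0.38 parked, bar square to the row; 1.35 (stop) locked, bar along the row over all coupons. It turns only while lifted: a cross pin under the bar sits in a notch when down; let go half-way, the pin rests on the land between the notches
- keeper_lift (a joint): lift of the collar and bar, m: 0 when down in a notch, parked or locked; more than about 7 mm clears the notch, 14 mm is the upper stop. The spring and weight take about 9 N at the start and 15 N at the top, and pull it down by themselves when released
- collar (a point): middle of the knurled round steel collar on the post: upright cylinder 30 mm across, from 98 to 126 mm above the bench while down, this point at 112 mm; x of this frame points along the bar
- keeper_end (a point): upper face of one end of the keeper bar. The bar is 258 mm long, 14 mm wide, 8 mm thick, centred on the post under the collar, its underside 90 mm above the bench while down (2 mm above seated coupons), and swings with the collar
- tweezers: bystander: steel tweezers 115 mm long lying on the far part of the pad; origin mid-length
- amber_bottle: bystander: amber glass bottle, 60 mm across, 150 mm tall; origin under its centre
- white_jar: bystander: white plastic jar, 56 mm across, 75 mm tall; origin under its centre
- beaker: bystander: glass beaker, 64 mm across, 80 mm tall; origin under its centre
- weigh_dish: bystander: small steel dish, 56 mm across, 18 mm high; origin under its centre
- tall_jar: bystander: white plastic jar, 60 mm across, 110 mm tall; origin under its centre
- screwdriver: bystander: screwdriver 160 mm long, lying; origin mid-length
There are look-alikes about, which are no part of the job. What is shaped like the coupon_thin but black or yellow is not meant.

How it is judged (in metres and radians):
On the way, in this order (a step that is already met when the one before it is completed fails the run):
1. the thick coupon lies at a slant in the V-block, let go (distance between thick_mid and vee below 0.06 m and angle between the x axis of coupon_thick and the z axis of vblock, either way round between 0.5 and 1.15 rad and contact force between coupon_thick and vblock above 0.2 N and contact force between the fingers and coupon_thick below 0.05 N), for 0.2 s.
2. both coupons stand fully home in their own slots (x of thin_mid in the frame of slot_8 between -0.004 and 0.004 m and y of thin_mid in the frame of slot_8 between -0.006 and 0.006 m and z of thin_mid in the frame of slot_8 between -0.002 and 0.0065 m and angle between the z axis of coupon_thin and the z axis of rack, either way round below 0.12 rad and x of thick_mid in the frame of slot_16 between -0.004 and 0.004 m and y of thick_mid in the frame of slot_16 between -0.006 and 0.006 m and z of thick_mid in the frame of slot_16 between -0.002 and 0.0065 m and angle between the x axis of coupon_thick and the z axis of rack, either way round below 0.12 rad), for 0.2 s.
At the end, for the whole second after the job is handed in: Thin coupon home in the 10 mm slot, thick in the 18 mm slot (within 4 mm across, 6 mm along, 3.5 mm high, 0.12 rad of upright), at rest and released; keeper turned past 1.15 rad and down (lift < 2 mm); the 12 mm coupon within 6 mm, bystanders within 30 mm of their starts (all of step 2 and contact force between the fingers and coupon_thin below 0.05 N and contact force between the fingers and coupon_thick below 0.05 N and distance of each of tweezers, amber_bottle, white_jar, beaker, weigh_dish, tall_jar, screwdriver from where it was at the start of the episode below 0.03 m and value of joint keeper_turn above 1.15 rad and value of joint keeper_lift below 0.002 m and linear speed of each of coupon_thin, coupon_thick below 0.02 m/s and distance of coupon_mid from where it was at the start of the episode below 0.006 m); the robot touches nothing.
It fails at once if the 12 mm coupon is lifted out or knocked about (distance of coupon_mid from where it was at the start of the episode above 0.015 m).
It fails at once if something else on the bench is knocked over or pushed away (distance of any of tweezers, amber_bottle, white_jar, beaker, weigh_dish, tall_jar, screwdriver from where it was at the start of the episode above 0.05 m).
It also fails if it takes over 72 s, if anything falls off the work surface, if the arm or the gripper's body presses on something with over 40 N, if the wrist force passes 120 N, or if a joint passes its speed limit or range.

ROBOT

A 6-joint arm with a two-finger parallel gripper is mounted at the origin on the work surface. World frame = base frame: x ahead of the robot, y to its left, z up, the work surface at z = 0. Lengths are in mm, angles in rad, forces in N, time in s.
With the tool pointing down it reaches from about 300 to 775 mm from the base axis. Payload 14.6 kg.
Tool frame: the origin (TCP) lies on the centre line of the jaws, within the pads' length; the fingertips stand manip.tcp_to_tips ahead of it and the grasp point (between the pads) lies 5 mm behind it (manip.tcp_to_tips is the distance from the TCP to the fingertips, in mm); z points along the fingers, y is the direction in which the jaws open and shut (so a half turn about z gives the same grasp; the last joint's range is limited). The gripper opens to 94 mm and grips with 3 to 60 N. Pads are 16 mm wide; open, the fingers measure 119 mm over their backs; the gripper's body (75 mm by 177 mm) begins 78 mm behind the grasp point.
Start: joints at [1.278, 0.3, 1.521, -0, 1.321, -0.067], TCP at [123.135, 536.029, 219.446] pointing down, gripper open.
Joint ranges: [-3.03, 3.03], [-0.79, 2.21], [0.23, 2.52], [-1.04, 4.18], [0, 3.07], [-2.55, 2.55]. Speed limits (rad/s): [2.22, 2.22, 2.57, 3.14, 3.14, 3.14].

INTERFACE

Orientations are given as [roll, pitch, yaw] about the fixed x, y, z axes, in that order (R = Rz(yaw) Ry(pitch) Rx(roll)).
In Python, from cell import manip, optics, workorder gives the robot as it stands. The module is installed in compiled form; this text tells all that it offers.
- The arm moves only by the tool jog_arm, never from a script. Its argument "deltas" is text: rows parted by semicolons, each of 5 numbers parted by spaces: the shift along the tool's x, y, z in mm, then the turn about the tool's z in rad, then the finger opening in mm, from 0 to 94. In form: tx ty tz twist grip; .... A call has exactly 10 rows; each row is the pose to reach, as a shift and turn from the pose commanded when the call began, along the tool's axes at that moment; what a row does not reach only later rows make up. A row lasts 1/8 s, in which the tool goes at most 62.5 mm and 10.7 degrees, less where a joint would pass 70% of its speed; a pose out of reach is approached as far as the arm can. A call with a gripper value outside its range is refused whole. The fingers move at their own pace and stop on an object; "squeeze" is the grip in N (left out, the last holds). Time passes only in rows, so rows that repeat a pose let the fingers close, or fill a call up. It gives the time, the measured TCP pose, the force and the opening at its end, in the units of the state.
- manip.read_state(): the state, without advancing time (a new reading comes with each control period).
- optics.camera(name): name is "scene" or "top" or "wrist"; returns (picture, depth): 384x512x3 uint8, red, green, blue; 384x512 float32, mm along the optical axis (not along the pixel's ray), 0 where there is no reading.
- optics.get_calibration(name): a dict with "intrinsics" (3x3 intrinsics, pixels), "dist_coeffs" ([k1, k2, p1, p2, k3] as OpenCV has them; the pictures are not rectified), "R" (3x3) and "t" (3): a world point X has camera coordinates R X + t; the wrist camera has in their place "hand_eye" (4x4, takes a point from camera to tool coordinates, whose origin is the TCP and whose axes are the flange's). Camera axes: x right, y down, z forward; pixel columns grow to the right and rows downward; lengths in mm; the calibration is good to about 2 mm. A picture is of the moment at which its call begins: read the wrist's pose just before it. get_calibration takes no time and is no camera call.
- workorder.sign_off(): hands the job in, once; it reports no verdict.
The state is a dict: "clock": time; "joints": joint angles; "qd": joint speeds; "effort": joint torques, N m; "eef_pos": TCP position; "eef_rot": TCP orientation; "wrist_force": force on the tool from outside, world axes, zero at the start; "moment": the same for the moment, N m; "finger_gap": finger opening in mm.
Only numpy, scipy, OpenCV 4.12 (cv2) and the standard library are available. Lean on these libraries where they do the work, as an engineer would, in place of code of your own. Each camera call takes 0.05 s, during which the arm holds its last target.

## Working session

There is one attempt and no reset: what is moved stays moved. The work goes in short steps, Python scripts to look and compute and a tool call to move; the robot and the scene stay as the last step left them, time stands still between calls to the robot, and variables do not carry over. Pictures are saved under pics/ and viewed, and the job is handed in when it is done.

Besides the shell and the picture viewer there is one more tool, called after "Emit:" as name(argument=value, ...) on one line, values as JSON. jog_arm: Moves the arm, as the interface text tells. Its arguments: {"type":"object","properties":{"deltas":{"type":"string"},"squeeze":{"type":"number"}},"required":["deltas"]}

```bash
mkdir -p pics
cat > h.py <<'E'
import numpy as np, cv2
from cell import manip, optics, workorder
from scipy.spatial.transform import Rotation as Ro
def und(cal,uv):
    K=np.array(cal["intrinsics"],float);D=np.array(cal["dist_coeffs"],float)
    return cv2.undistortPoints(np.array(uv,float).reshape(-1,1,2),K,D).reshape(-1,2)
def camT(name,st=None):
    cal=optics.get_calibration(name)
    if name=="wrist":
        H=np.array(cal["hand_eye"],float)
        T=np.eye(4);T[:3,:3]=Ro.from_euler('xyz',st["eef_rot"]).as_matrix();T[:3,3]=st["eef_pos"]
        return cal,T@H
    T=np.eye(4);R=np.array(cal["R"]);T[:3,:3]=R.T;T[:3,3]=-R.T@np.array(cal["t"]).ravel()
    return cal,T
def onz(cal,T,uv,z):
    n=und(cal,uv);d=np.c_[n,np.ones(len(n))]@T[:3,:3].T;o=T[:3,3]
    s=(np.asarray(z)-o[2])/d[:,2]
    return o+d*s[:,None]
def bydepth(cal,T,uv,dep):
    n=und(cal,uv);P=np.c_[n,np.ones(len(n))]*np.asarray(dep)[:,None]
    return P@T[:3,:3].T+T[:3,3]
def proj(cal,T,X):
    Ti=np.linalg.inv(T);r,_=cv2.Rodrigues(Ti[:3,:3])
    return cv2.projectPoints(np.array(X,float).reshape(-1,1,3),r,Ti[:3,3],np.array(cal["intrinsics"],float),np.array(cal["dist_coeffs"],float))[0].reshape(-1,2)
def cloud(name,tag):
    st=manip.read_state();im,d=optics.camera(name);cal,T=camT(name,st)
    np.savez(f'{tag}.npz',im=im,d=d,T=T)
    cv2.imwrite(f'pics/{tag}.png',im[:,:,::-1])
    v,u=np.mgrid[:384,:512];uv=np.c_[u.ravel(),v.ravel()]
    X=bydepth(cal,T,uv,d.ravel()).reshape(384,512,3)
    X[d==0]=np.nan
    return im,d,X,cal,T
E
python3 - <<'E'
from h import *
print(manip.read_state()); print(manip.tcp_to_tips)
for n in ["scene","top","wrist"]:
    im,d,X,cal,T=cloud(n,n+"0"); print(n,T.round(3).tolist(), np.array(cal["intrinsics"]).tolist())
    np.save(n+"0X.npy",X)
    cv2.imwrite(f'pics/{n}0b.png',cv2.resize(im[:,:,::-1],(800,600),interpolation=cv2.INTER_CUBIC))
E
```

```text
{'clock': 0.0, 'joints': array([ 1.27839205e+00,  3.00480422e-01,  1.52160808e+00, -3.72744183e-06,
        1.32073505e+00, -6.66428953e-02]), 'qd': array([ 0.001079  , -0.00013784, -0.00048991,  0.00190915, -0.00016541,
       -0.0005256 ]), 'effort': array([ 9.79449615e-04, -5.31799829e+01, -3.52746570e+01,  7.09049148e-02,
        2.43029022e-02, -6.33859395e-05]), 'eef_pos': array([123.06628743, 535.78078459, 218.86980037]), 'eef_rot': array([-3.14036425e+00, -7.83672559e-05,  2.91583215e+00]), 'wrist_force': array([ 0.33456322, -0.95356698,  0.6690763 ]), 'moment': array([-0.03368197,  0.00017793,  0.03878422]), 'finger_gap': 93.78204713677142}
14.0
scene [[-0.723, 0.414, -0.553, 1065.608], [0.691, 0.44, -0.574, 598.385], [0.005, -0.797, -0.604, 689.034], [0.0, 0.0, 0.0, 1.0]] [[373.8251666235019, 0.0, 253.7079936976592], [0.0, 373.8251666235019, 195.30496006455738], [0.0, 0.0, 1.0]]
top [[-0.022, -0.993, 0.114, 472.067], [-1.0, 0.02, -0.018, 41.618], [0.016, -0.115, -0.993, 889.059], [0.0, 0.0, 0.0, 1.0]] [[354.11236213802795, 0.0, 255.78207794360642], [0.0, 354.11236213802795, 193.30332060504094], [0.0, 0.0, 1.0]]
wrist [[0.224, 0.934, 0.277, 41.65], [0.975, -0.214, -0.064, 554.238], [-0.001, 0.284, -0.959, 383.744], [0.0, 0.0, 0.0, 1.0]] [[268.2124544027677, 0.0, 257.9604552723334], [0.0, 268.2124544027677, 190.90945517945005], [0.0, 0.0, 1.0]]
```

View pics/top0b.png

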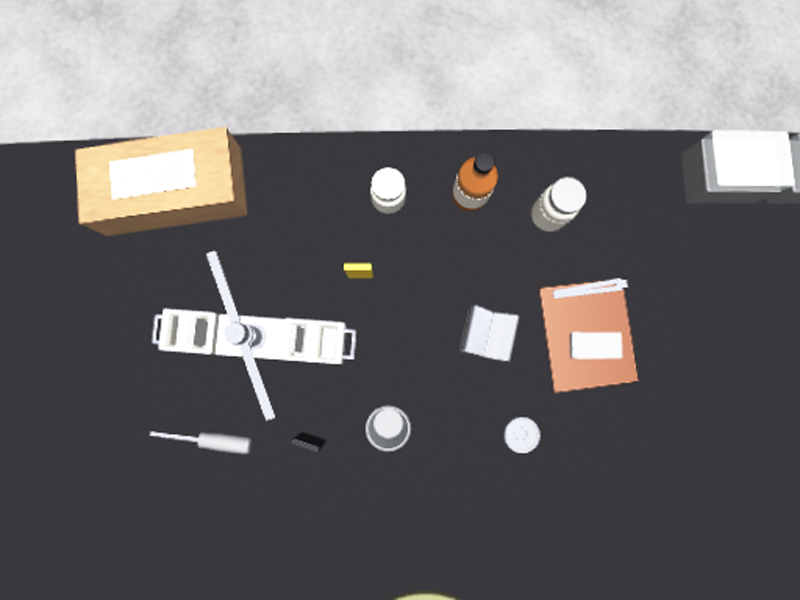

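View pics/scene0b.png

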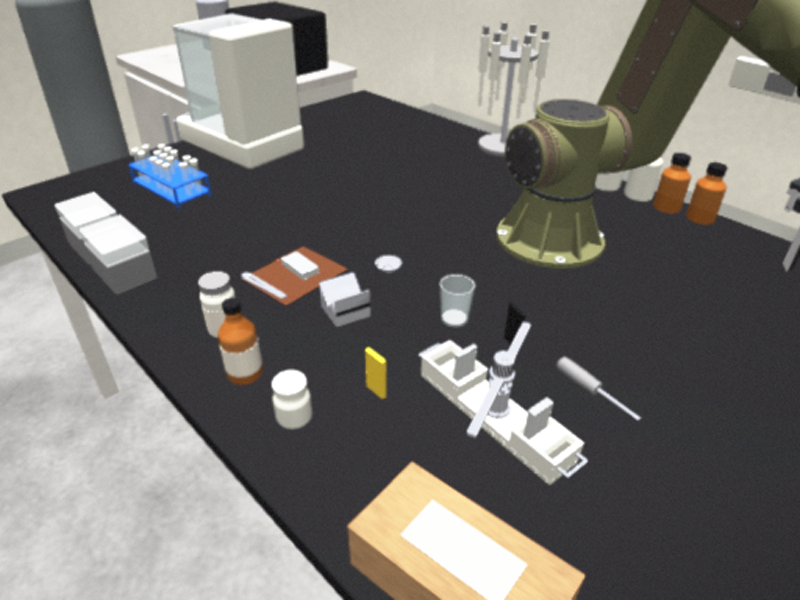

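View pics/wrist0b.png

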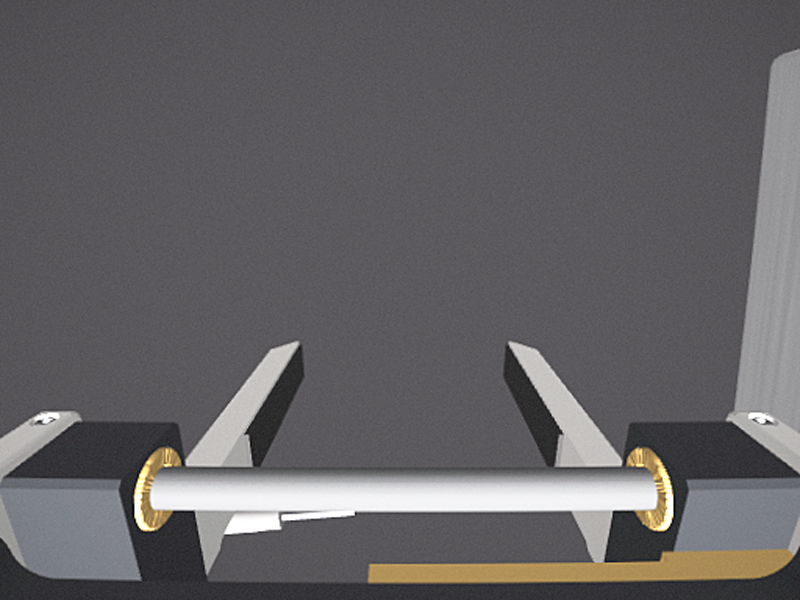

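Run:
```python
import cv2
im=cv2.imread('pics/top0.png')
def c(n,x0,y0,x1,y1,s): cv2.imwrite(f'pics/{n}.png',cv2.resize(im[y0:y1,x0:x1],None,fx=s,fy=s,interpolation=cv2.INTER_CUBIC))
c('c1',90,155,240,275,5)
c('c2',285,170,415,265,6)
```

```text
(no output)
```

View pics/c1.png

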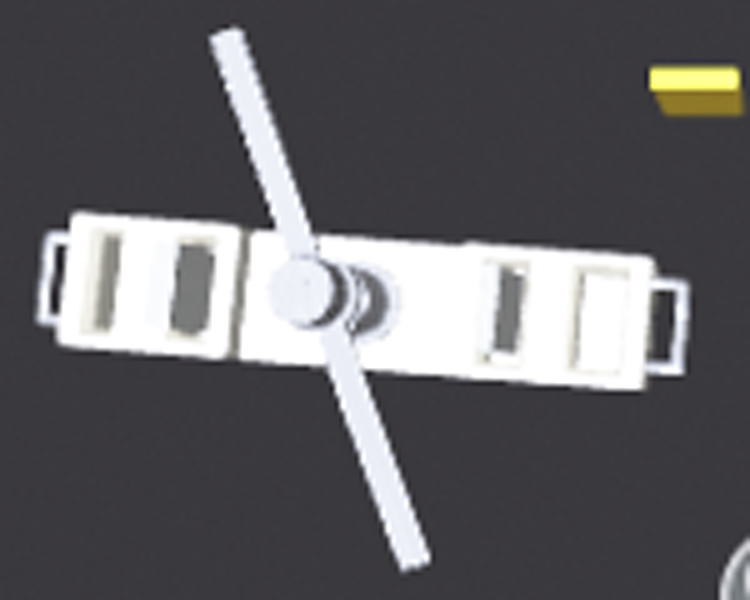

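View pics/c2.png

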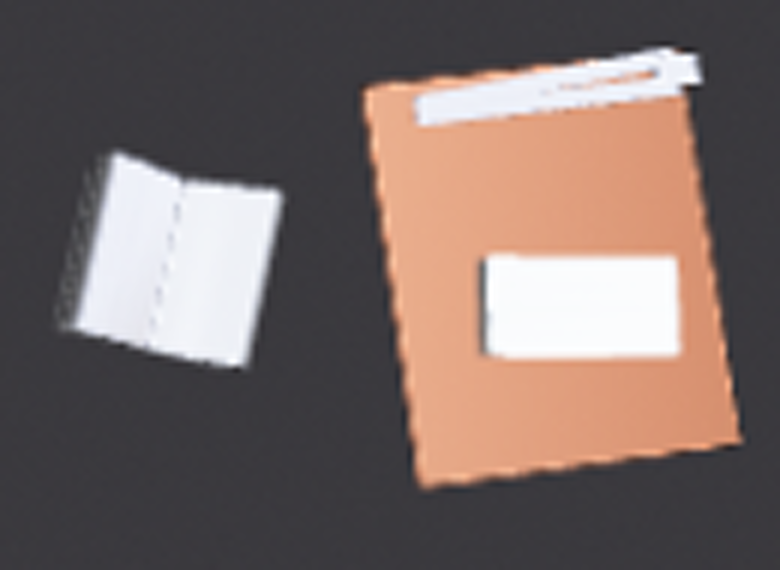

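Run:
```python
from h import *
cal,T=camT("top")
def m(pts,s,x0,y0,z):
    p=np.array(pts,float); uv=(p+.5)/s-.5+[x0,y0]
    return onz(cal,T,uv,z)
def rep(n,P): print(n,P.round(1)[:,:2].tolist(),'mean',P.mean(0).round(1),'edges',[round(float(np.linalg.norm(P[i]-P[i-1])),1) for i in range(len(P))])
P=m([(485,257),(680,257),(682,355),(487,357)],6,285,170,19);rep('thick',P)
d=P[0]+P[3]-P[1]-P[2];print('yaw',np.arctan2(d[1],d[0]))
P=m([(117,153),(283,192),(246,367),(78,328)],6,285,170,58);rep('vb',P)
d=P[0]+P[3]-P[1]-P[2];print('yaw',np.arctan2(d[1],d[0])); d=P[0]+P[1]-P[2]-P[3];print('yaw v',np.arctan2(d[1],d[0]))
P=m([(182,180),(150,345)],6,285,170,29);rep('valley',P)
P=m([(72,212),(655,258),(642,388),(57,345)],5,90,155,45);rep('rack',P)
c=P.mean(0);d=P[0]+P[3]-P[1]-P[2];y=np.arctan2(d[1],d[0]);print('yaw',y)
e=np.array([np.cos(y),np.sin(y)])
for n,k in zip(('20','16','post','12','8'),(-120,-75,0,75,120)): print(n,(c[:2]+k*e).round(1))
P=m([(226,35),(414,562)],5,90,155,98);rep('bar',P);d=P[0]-P[1];print('baryaw',np.arctan2(d[1],d[0])-y)
P=m([(303,292)],5,90,155,135);rep('collar',P)
P=m([(512,310)],5,90,155,88);rep('thin top',P)
P=m([(192,288)],5,90,155,88);rep('mid top',P)
# depth check
X=np.load('top0X.npy')
for n,(u,v) in dict(thick=(382,221),vbL=(298,215),vbR=(328,219),rack=(160,215),col=(150,213),thin=(192,217),mid=(128,213),bar=(140,178),rbar=(167,250),bench=(250,250)).items(): print(n,X[v,u].round(1))
```

```text
thick [[518.8, -245.9], [516.9, -329.2], [476.1, -327.4], [477.5, -244.5]] mean [ 497.3 -286.8   19. ] edges [41.3, 83.3, 40.8, 82.9]
yaw 1.550336902743784
vb [[561.2, -87.7], [544.3, -153.2], [475.8, -135.5], [492.6, -69.9]] mean [ 518.5 -111.6   58. ] edges [70.8, 67.6, 70.7, 67.7]
yaw 1.3196476201931404
yaw v -0.25373713702757106
valley [[552.6, -118.5], [485.8, -102.9]] mean [ 519.2 -110.7   29. ] edges [68.7, 68.7]
rack [[567.5, 393.2], [539.9, 111.1], [478.2, 117.9], [503.5, 398.9]] mean [522.3 255.3  45. ] edges [64.3, 283.4, 62.0, 282.2]
yaw 1.4770689888241033
20 [511.  135.8]
16 [515.2 180.6]
post [522.3 255.3]
12 [529.3 329.9]
8 [533.5 374.7]
bar [[641.4, 301.9], [403.2, 214.7]] mean [522.3 258.3  98. ] edges [253.6, 253.6]
baryaw -1.1262695454234244
collar [[521.0, 254.4]] mean [521.  254.4 135. ] edges [0.0]
thin top [[514.1, 172.5]] mean [514.1 172.5  88. ] edges [0.0]
mid top [[526.8, 318.7]] mean [526.8 318.7  88. ] edges [0.0]
thick [ 496.5 -286.7   19.8]
vbL [514.4 -71.9  56. ]
vbR [ 503.2 -142.2   58.9]
rack [518.5 242.7  97.8]
col [521.7 257.8 124.5]
thin [516.  181.3  33.8]
mid [nan nan nan]
bar [603.1 289.   98.5]
rbar [440.6 226.6  98.2]
bench [432.8  43.   -0.7]
```

```bash
cat >> h.py <<'E'
def rel(pos,yaw,cmd=None):
    """target world pos, yaw -> tool deltas from commanded/measured pose"""
    st=manip.read_state()
    p=np.array(st["eef_pos"]) if cmd is None else np.array(cmd[:3],float)
    R=Ro.from_euler('xyz',st["eef_rot"]).as_matrix(); y0=st["eef_rot"][2]
    if cmd is not None: y0=cmd[3]; R=(Ro.from_euler('z',y0)*Ro.from_euler('x',np.pi)).as_matrix()
    t=R.T@(np.array(pos,float)-p); w=-(yaw-y0)
    w=(w+np.pi)%(2*np.pi)-np.pi
    return t.round(1),round(float(w),4)
E
python3 - <<'E'
from h import *
print(rel((515,181,230),3.048))
cal,T=camT("top");e=np.array([np.cos(1.477),np.sin(1.477)]);f=np.array([-e[1],e[0]])
c=np.array([522.3,255.3])
for k,h in ((-75,4),(75,6)):
  for z in (88,45):
    P=[list(c+(k+a*h)*e+b*20*f)+[z] for a in(-1,1) for b in (-1,1)]
    print(k,z,(((proj(cal,T,P)-[90,155]))*5).round().tolist())
E
```

```text
(array([-461.4, -258.1,  -10.8]), -0.1322)
-75 88 [[505.0, 262.0], [497.0, 351.0], [487.0, 261.0], [479.0, 349.0]]
-75 45 [[520.0, 269.0], [512.0, 353.0], [503.0, 268.0], [495.0, 352.0]]
75 88 [[183.0, 238.0], [174.0, 326.0], [158.0, 236.0], [148.0, 324.0]]
75 45 [[214.0, 246.0], [205.0, 329.0], [190.0, 244.0], [181.0, 327.0]]
```

Emit:
jog_arm(deltas="-461 -258 -11 -0.132 40; -461 -258 -11 -0.132 40; -461 -258 -11 -0.132 40; -461 -258 -11 -0.132 40; -461 -258 -11 -0.132 40; -461 -258 -11 -0.132 40; -461 -258 -11 -0.132 40; -461 -258 -11 -0.132 40; -461 -258 -11 -0.132 40; -461 -258 -11 -0.132 40")

```text
clock: 1.4
eef_pos: [515.4, 180.1, 229.8]
eef_rot: [-3.141, -0.001, 3.045]
wrist_force: [-0.4, 1.4, 0.2]
finger_gap: 40.0
```

Run:
```python
from h import *
st=manip.read_state();print({k:np.round(st[k],2) for k in("clock","joints","eef_pos","eef_rot","wrist_force","qd")})
im,d,X,cal,T=cloud("wrist","w1");np.save("w1X.npy",X)
cv2.imwrite('pics/w1b.png',cv2.resize(im[:,:,::-1],(800,600),interpolation=cv2.INTER_CUBIC))
```

```text
{'clock': np.float64(1.4), 'joints': array([ 0.27,  0.28,  1.52, -0.  ,  1.34, -1.21]), 'eef_pos': array([515.41, 180.07, 229.83]), 'eef_rot': array([-3.14, -0.  ,  3.05]), 'wrist_force': array([-0.37,  1.36,  0.17]), 'qd': array([ 0.05, -0.03,  0.03,  0.01, -0.  ,  0.02])}
```

View pics/w1b.png

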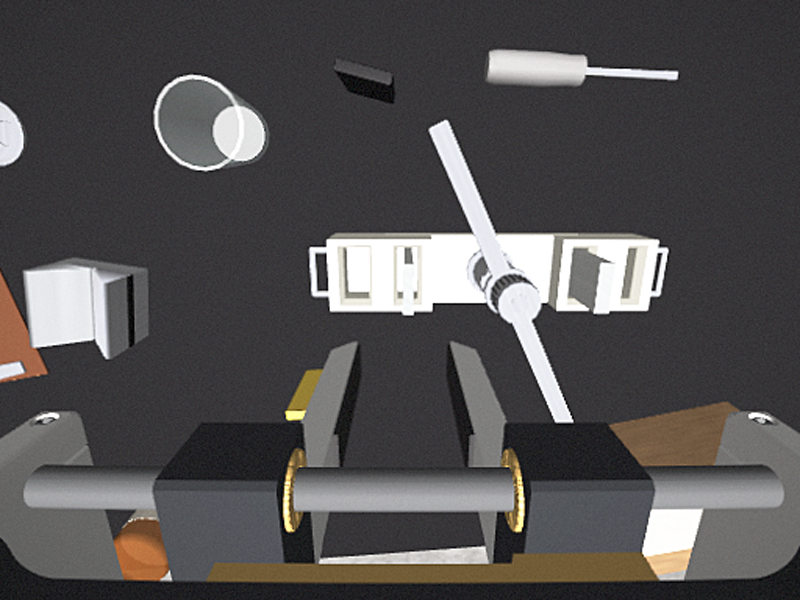

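Run:
```python
import cv2
im=cv2.imread('pics/w1.png')
def c(n,x0,y0,x1,y1,s): cv2.imwrite(f'pics/{n}.png',cv2.resize(im[y0:y1,x0:x1],None,fx=s,fy=s,interpolation=cv2.INTER_CUBIC))
c('w1L',195,140,325,210,6);c('w1R',310,140,440,210,6)
```

```text
(no output)
```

View pics/w1L.png

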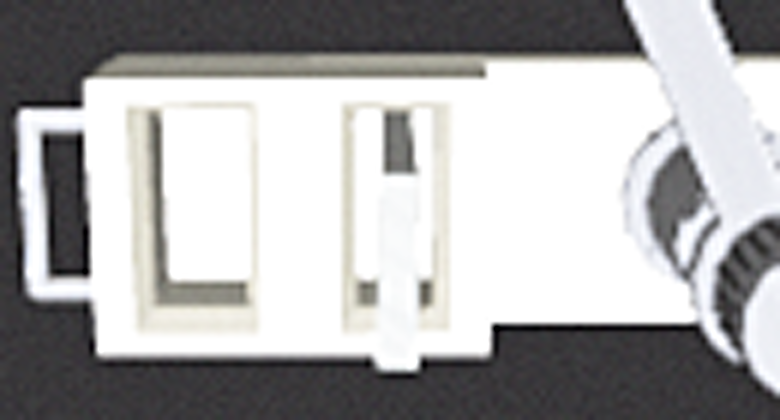

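View pics/w1R.png

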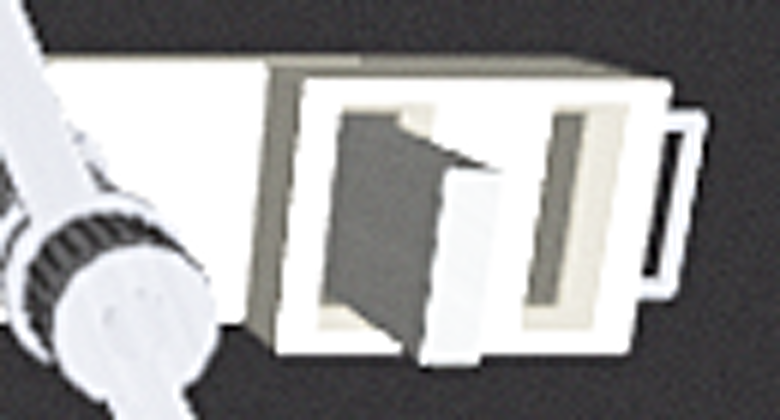

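Run:
```python
from h import *
z=np.load('w1.npz');T=z['T'];cal=optics.get_calibration('wrist')
def m(pts,s,x0,y0,zz):
    p=np.array(pts,float); return onz(cal,T,(p+.5)/s-.5+[x0,y0],zz)
def rep(n,P): print(n,P.round(1)[:,:2].tolist(),'mean',P.mean(0).round(1),[round(float(np.linalg.norm(P[i]-P[i-1])),1) for i in range(len(P))])
def yaw(P): d=P[1]+P[2]-P[0]-P[3]; return np.arctan2(d[1],d[0])
P=m([(128,105),(256,103),(254,330),(137,331)],6,195,140,45);rep('s20',P);print(yaw(P))
P=m([(345,103),(452,103),(447,330),(345,330)],6,195,140,45);rep('s16',P)
P=m([(382,175),(417,175),(420,370),(377,370)],6,195,140,88);rep('thin',P);d=P[0]+P[1]-P[2]-P[3];print(np.arctan2(d[1],d[0]))
L=m([(85,78),(97,356)],6,195,140,45);R=m([(670,82),(632,354)],6,310,140,45)
P=np.array([L[0],R[0],R[1],L[1]]);rep('rack',P);y=yaw(P);c=P.mean(0)[:2];print(y)
e=np.array([np.cos(y),np.sin(y)])
for n,k in zip(('20','16','post','12','8'),(-120,-75,0,75,120)): print(n,(c[:2]+k*e).round(1))
P=m([(445,170),(500,170),(478,362),(422,362)],6,310,140,88);rep('mid',P)
P=m([(630,103),(595,330)],6,310,140,45);rep('s8 right flare',P)
P=m([(555,110),(522,330)],6,310,140,45);rep('s8 left',P)
P=m([(135,322)],6,310,140,130);rep('post top',P)
X=np.load('w1X.npy')
for u,v in((310+22,140+53),(195+66,140+45),(265,190),(195+120,165),(380,170),(320,150)): print(u,v,X[v,u].round(1))
```

```text
s20 [[483.9, 127.3], [486.2, 155.2], [537.7, 148.6], [535.4, 122.1]] mean [510.8 138.3  45. ] [51.7, 28.0, 52.0, 26.7]
1.4865163914185746
s16 [[488.1, 174.5], [490.3, 197.8], [542.0, 192.3], [539.7, 169.2]] mean [515.  183.5  45. ] [51.9, 23.4, 51.9, 23.2]
thin [[495.9, 181.9], [496.5, 188.6], [536.3, 185.6], [535.5, 177.0]] mean [516.1 183.3  88. ] [39.9, 6.8, 39.9, 8.6]
3.0435175248575224
rack [[477.1, 118.8], [504.5, 396.6], [567.2, 392.5], [540.5, 112.1]] mean [522.3 255.   45. ] [63.7, 279.2, 62.8, 281.6]
1.4742258644739064
20 [510.8 135.5]
16 [515.1 180.3]
post [522.3 255. ]
12 [529.6 329.6]
8 [533.9 374.4]
mid [[508.9, 327.9], [509.9, 338.7], [549.2, 336.1], [548.1, 324.7]] mean [529.  331.9  88. ] [39.4, 10.8, 39.4, 11.4]
s8 right flare [[508.4, 388.0], [560.5, 383.5]] mean [534.4 385.8  45. ] [52.3, 52.3]
s8 left [[508.4, 371.5], [558.8, 366.7]] mean [533.6 369.1  45. ] [50.7, 50.7]
post top [[520.1, 256.1]] mean [520.1 256.1 130. ] [0.0]
332 193 [521.5 257.3 125.2]
261 185 [515.9 183.2  87.1]
265 190 [538.6 187.3  32.5]
315 165 [495.7 246.   97.6]
380 170 [513.4 327.8  78.5]
320 150 [492.  269.4  17.8]
```

Run:
```python
from h import *
print(rel((516,183.3,66),3.047))
print(manip.read_state()["eef_pos"],manip.read_state()["eef_rot"])
```

```text
(array([ -1.3,   2.4, 163.9]), -0.0004)
[514.62670048 181.06518233 229.95038331] [-3.14133752e+00 -9.30566673e-04  3.04655161e+00]
```

Emit:
jog_arm(deltas="-1.3 2.4 40 0 26; -1.3 2.4 90 0 26; -1.3 2.4 130 0 26; -1.3 2.4 155 0 26; -1.3 2.4 164 0 26; -1.3 2.4 164 0 26; -1.3 2.4 164 0 4; -1.3 2.4 164 0 4; -1.3 2.4 164 0 4; -1.3 2.4 164 0 4", squeeze=20)

```text
clock: 2.7
eef_pos: [516.6, 183.8, 67.3]
eef_rot: [3.141, 0.001, 3.048]
wrist_force: [-0.6, 0.5, 6.4]
finger_gap: 7.8
```

Emit:
jog_arm(deltas="0 0 -30 0 4; 0 0 -80 0 4; 0 0 -130 0 4; 0 0 -165 0 4; 0 40 -165 0 4; 0 90 -165 0 4; 0.5 140 -165 0 4; 0.5 180 -165 0 4; 0.5 194.7 -165 0 4; 0.5 194.7 -165 0 4")

```text
clock: 3.95
eef_pos: [533.8, 377.5, 231.0]
eef_rot: [-3.141, -0.0, 3.048]
wrist_force: [0.6, -0.6, -1.1]
finger_gap: 7.7
```

Run:
```python
from h import *
im,d,X,cal,T=cloud("wrist","w2");np.save("w2X.npy",X)
cv2.imwrite('pics/w2b.png',cv2.resize(im[:,:,::-1],(800,600),interpolation=cv2.INTER_CUBIC))
cv2.imwrite('pics/w2c.png',cv2.resize(im[130:260,160:340,::-1],None,fx=4,fy=4,interpolation=cv2.INTER_CUBIC))
st=manip.read_state();print({k:np.round(st[k],3) for k in("clock","joints","eef_pos","eef_rot","wrist_force","qd","finger_gap")})
```

```text
{'clock': np.float64(4.0), 'joints': array([ 0.559,  0.53 ,  1.173, -0.   ,  1.44 , -0.918]), 'eef_pos': array([533.99 , 376.776, 231.247]), 'eef_rot': array([-3.141, -0.   ,  3.048]), 'wrist_force': array([-0.633, -0.163, -1.658]), 'qd': array([-0.017, -0.014,  0.013, -0.   , -0.001, -0.001]), 'finger_gap': np.float64(7.527)}
```

View pics/w2b.png

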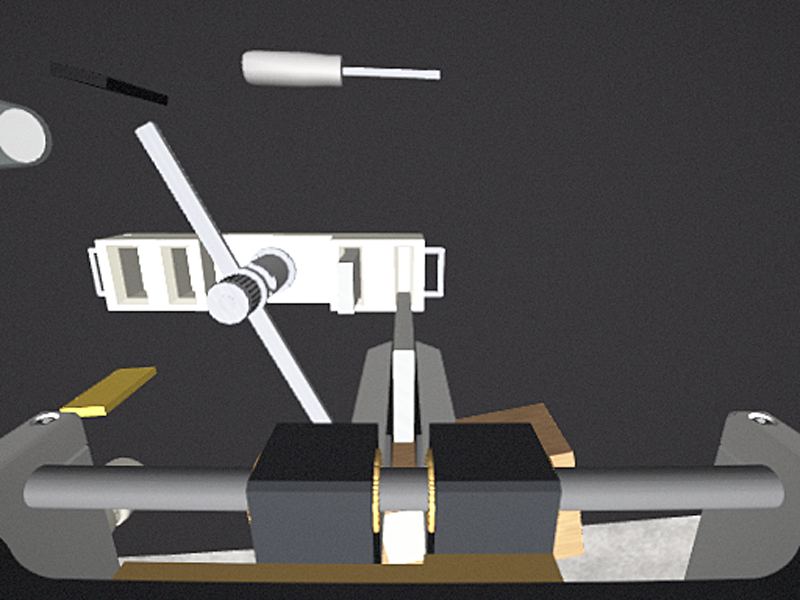

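View pics/w2c.png

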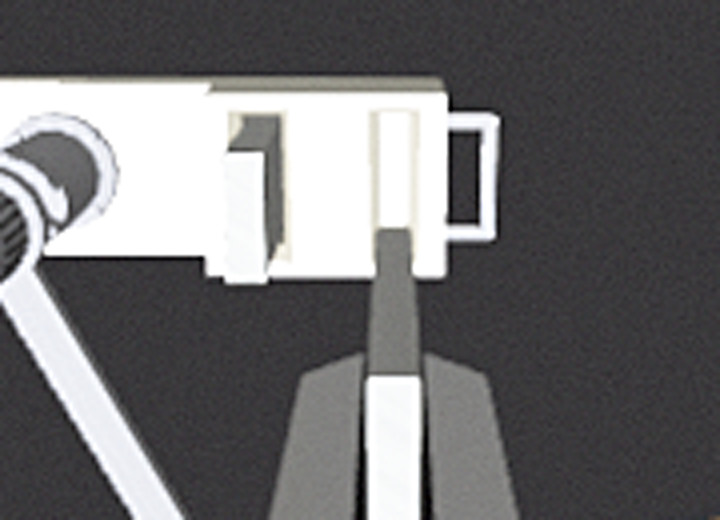

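Run:
```python
from h import *
z=np.load('w2.npz');T=z['T'];cal=optics.get_calibration('wrist')
def m(pts,zz):
    p=np.array(pts,float); return onz(cal,T,(p+.5)/4-.5+[160,130],zz)
P=m([(370,109),(416,109),(413,260),(373,260)],45);print(P.round(1),P.mean(0))
P=m([(376,230),(412,230)],173);print(P.round(1),P.mean(0))
P=m([(367,377),(421,377)],253);print(P.round(1),P.mean(0))
P=m([(237,109),(286,109)],45);print('s12 flare',P.round(1))
P=m([(446,93),(446,277)],45);print('end',P.round(1))
P=m([(225,150),(268,150),(266,285),(224,285)],88);print('mid',P.round(1),P.mean(0))
```

```text
[[506.9 371.9  45. ]
 [508.3 386.9  45. ]
 [560.  381.4  45. ]
 [558.8 367.7  45. ]] [533.50765169 376.97061503  45.        ]
[[512.6 375.3 173. ]
 [513.4 383.  173. ]] [512.9953746  379.18405858 173.        ]
[[512.2 375.3 253. ]
 [512.9 383.1 253. ]] [512.52740436 379.20467603 253.        ]
s12 flare [[502.8 328.3  45. ]
 [504.3 344.4  45. ]]
end [[504.  397.2  45. ]
 [567.2 392.1  45. ]]
mid [[508.  330.1  88. ]
 [509.2 342.6  88. ]
 [550.4 336.8  88. ]
 [549.2 324.1  88. ]] [529.21223433 333.43507051  88.        ]
```

Emit:
jog_arm(deltas="-0.5 -0.2 50 0 4; -0.5 -0.2 100 0 4; -0.5 -0.2 118 0 4; -0.5 -0.2 118 0 4; -0.5 -0.2 125 0 4; -0.5 -0.2 133 0 4; -0.5 -0.2 142 0 4; -0.5 -0.2 151 0 4; -0.5 -0.2 159 0 4; -0.5 -0.2 164 0 4")

```text
clock: 5.25
eef_pos: [534.4, 377.2, 67.0]
eef_rot: [-3.141, -0.0, 3.048]
wrist_force: [-4.2, -3.7, 27.8]
finger_gap: 8.2
```

Run:
```python
from h import *
st=manip.read_state();print({k:np.round(st[k],3) for k in("clock","eef_pos","wrist_force","qd","finger_gap")})
im,d,X,cal,T=cloud("wrist","w3")
cv2.imwrite('pics/w3b.png',cv2.resize(im[:,:,::-1],(800,600),interpolation=cv2.INTER_CUBIC))
```

```text
{'clock': np.float64(5.25), 'eef_pos': array([534.382, 377.247,  67.024]), 'wrist_force': array([-4.198, -3.682, 27.834]), 'qd': array([-0.001,  0.014, -0.003, -0.005, -0.048, -0.   ]), 'finger_gap': np.float64(8.179)}
```

View pics/w3b.png

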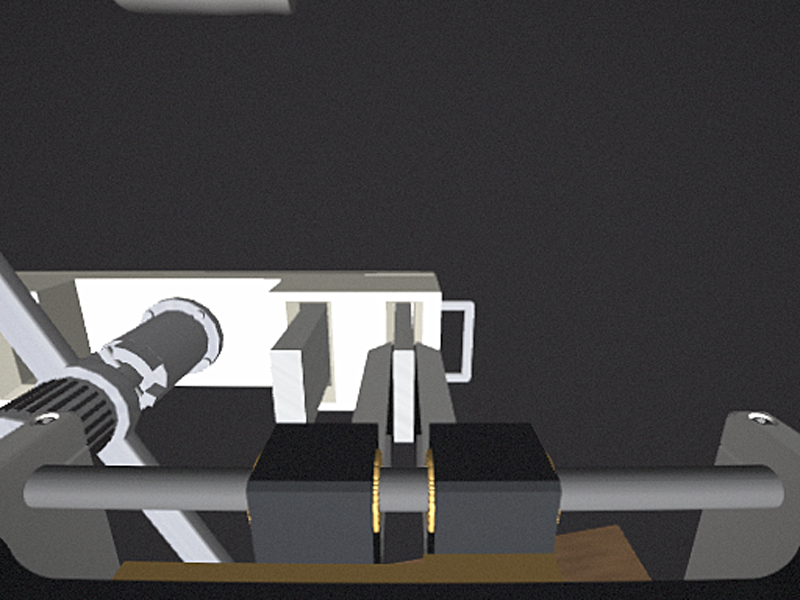

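Emit:
jog_arm(deltas="0 0 0 0 24; 0 0 0 0 24; 0 0 -10 0 24; 0 0 -40 0 24; 0 0 -90 0 24; 0 0 -140 0 24; 0 0 -165 0 24; 0 0 -165 0 24; 0 0 -165 0 24; 0 0 -165 0 24")

```text
clock: 6.55
eef_pos: [534.1, 377.1, 231.0]
eef_rot: [-3.14, -0.002, 3.048]
wrist_force: [0.4, -0.2, -0.6]
finger_gap: 23.8
```

Run:
```python
from h import *
im,d,X,cal,T=cloud("wrist","w4")
cv2.imwrite('pics/w4c.png',cv2.resize(im[130:260,160:340,::-1],None,fx=4,fy=4,interpolation=cv2.INTER_CUBIC))
for u,v in ((261,190),(262,195),(261,185)): print(X[v,u].round(1))
st=manip.read_state();print({k:np.round(st[k],3) for k in("clock","eef_pos","wrist_force","finger_gap")})
```

```text
[541.3 379.5  85.8]
[560.9 379.5  43.5]
[535.1 380.1  85.8]
{'clock': np.float64(6.6), 'eef_pos': array([534.17 , 377.125, 231.193]), 'wrist_force': array([-0.268, -0.507,  0.969]), 'finger_gap': np.float64(24.371)}
```

View pics/w4c.png

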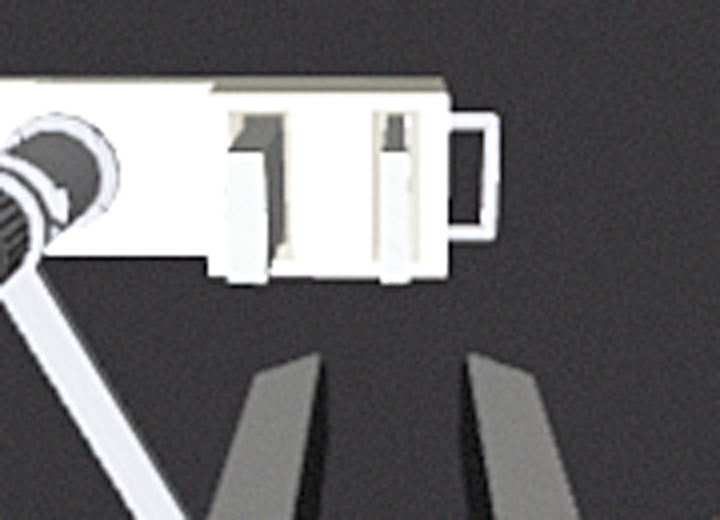

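Run:
```python
from h import *
print(rel((497,-290,231),1.55))
cal,T=camT("top")
f=0.64
for n,u,v,z in (('tall',568,192,110),('amber',484,162,150),('white',389,180,75),('dish',522,435,18),('beaker',388,420,80)): print(n,onz(cal,T,[(u*f,v*f)],z).round())
```

```text
(array([ -25.4, -667.7,    1. ]), 1.4978)
tall [[ 720. -224.  110.]]
amber [[752. -94. 150.]]
white [[753.  39.  75.]]
dish [[ 360. -160.   18.]]
beaker [[394.  48.  80.]]
```

Emit:
jog_arm(deltas="-25 -667 1 1.498 70; -25 -667 1 1.498 70; -25 -667 1 1.498 70; -25 -667 1 1.498 70; -25 -667 1 1.498 70; -25 -667 1 1.498 70; -25 -667 1 1.498 70; -25 -667 1 1.498 70; -25 -667 1 1.498 70; -25 -667 1 1.498 70")

```text
clock: 7.85
eef_pos: [498.6, -248.7, 231.1]
eef_rot: [-3.141, -0.0, 1.55]
wrist_force: [1.1, 0.4, 0.2]
finger_gap: 69.9
```

Run:
```python
from h import *
im,d,X,cal,T=cloud("wrist","w5");np.save("w5X.npy",X)
cv2.imwrite('pics/w5b.png',cv2.resize(im[:,:,::-1],(800,600),interpolation=cv2.INTER_CUBIC))
st=manip.read_state();print({k:np.round(st[k],3) for k in("clock","joints","eef_pos","eef_rot","qd","finger_gap")})
```

```text
{'clock': np.float64(7.9), 'joints': array([-0.538,  0.312,  1.479, -0.002,  1.351, -0.513]), 'eef_pos': array([ 497.562, -254.716,  230.654]), 'eef_rot': array([-3.141e+00,  1.000e-03,  1.546e+00]), 'qd': array([ 0.095, -0.03 ,  0.056,  0.005, -0.015,  0.147]), 'finger_gap': np.float64(70.365)}
```

View pics/w5b.png

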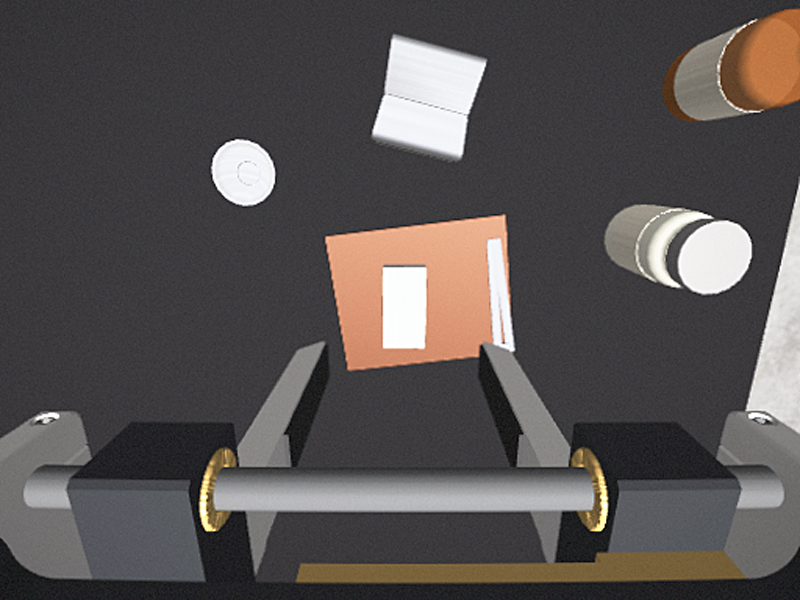

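Run:
```python
from h import *
optics.camera("wrist")
st=manip.read_state();print({k:np.round(st[k],3) for k in("clock","eef_pos","eef_rot","qd")})
im,d,X,cal,T=cloud("wrist","w6");np.save("w6X.npy",X)
cv2.imwrite('pics/w6c.png',cv2.resize(im[10:250,200:340,::-1],None,fx=2.5,fy=2.5,interpolation=cv2.INTER_CUBIC))
cv2.imwrite('pics/w6d.png',cv2.resize(im[155:235,215:315,::-1],None,fx=7,fy=7,interpolation=cv2.INTER_CUBIC))
cv2.imwrite('pics/w6e.png',cv2.resize(im[10:110,225:325,::-1],None,fx=6,fy=6,interpolation=cv2.INTER_CUBIC))
```

```text
{'clock': np.float64(7.95), 'eef_pos': array([ 497.988, -251.419,  230.443]), 'eef_rot': array([-3.14 ,  0.   ,  1.545]), 'qd': array([ 0.091, -0.035,  0.05 ,  0.017,  0.001,  0.08 ])}
```

View pics/w6d.png

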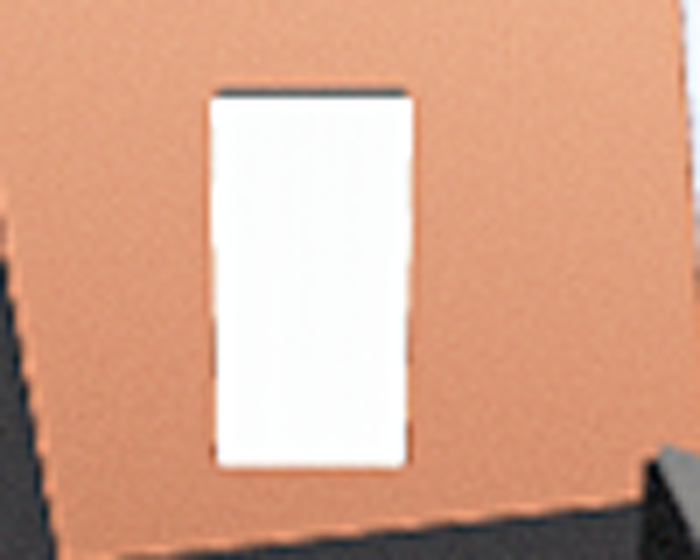

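View pics/w6e.png

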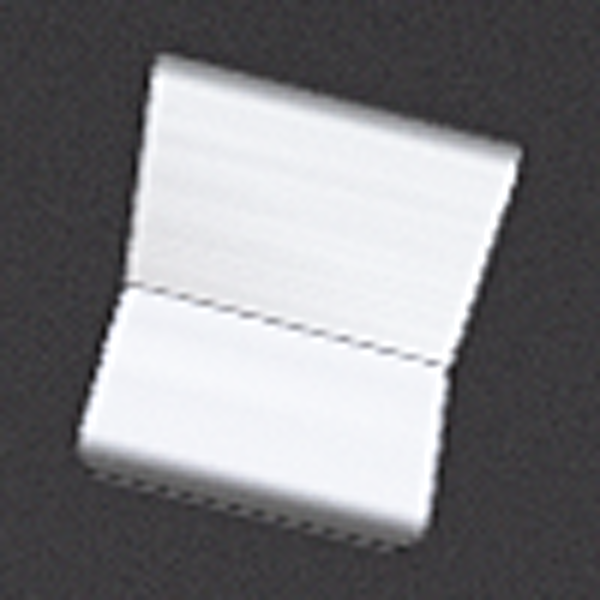

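Run:
```python
from h import *
z=np.load('w6.npz');T=z['T'];cal=optics.get_calibration('wrist')
def m(pts,s,x0,y0,zz): return onz(cal,T,(np.array(pts,float)+.5)/s-.5+[x0,y0],zz)
P=m([(211,97),(412,97),(405,466),(217,466)],7,215,155,19);print('thick',P.round(1).tolist(),P.mean(0).round(1),[round(float(np.linalg.norm(P[i]-P[i-1])),1) for i in range(4)]);d=P[0]+P[1]-P[2]-P[3];print(np.arctan2(d[1],d[0]))
P=m([(130,287),(448,365)],6,225,10,26.7);print('valley',P.round(1).tolist(),P.mean(0).round(1));d=P[1]-P[0];print(np.arctan2(d[1],d[0]))
P=m([(155,58),(520,150)],6,225,10,58);print('far',P.round(1).tolist(),P.mean(0).round(1));d=P[1]-P[0];print(np.arctan2(d[1],d[0]))
P=m([(82,460),(425,540)],6,225,10,58);print('near',P.round(1).tolist(),P.mean(0).round(1));d=P[1]-P[0];print(np.arctan2(d[1],d[0]))
st=manip.read_state();print(st["eef_pos"],st["eef_rot"][2],st["qd"].round(2))
```

```text
thick [[478.5, -246.3, 19.0], [519.5, -247.3, 19.0], [517.2, -328.5, 19.0], [476.5, -327.5, 19.0]] [ 497.9 -287.4   19. ] [81.3, 41.0, 81.3, 40.7]
1.544574403884261
valley [[486.5, -102.9, 26.7], [553.2, -119.7, 26.7]] [ 519.8 -111.3   26.7]
-0.24732926778458397
far [[493.7, -69.6, 58.0], [561.6, -86.7, 58.0]] [527.7 -78.2  58. ]
-0.24580916343912443
near [[477.0, -139.3, 58.0], [544.6, -156.1, 58.0]] [ 510.8 -147.7   58. ]
-0.24253638825976223
[ 498.42765278 -248.89719587  230.48655528] 1.5459822059623463 [ 0.07 -0.03  0.03  0.01  0.    0.03]
```

Run:
```python
from h import *
print(rel((497.6,-292.2,60),1.547))
```

```text
(array([-43.4,   0.5, 170.5]), -0.001)
```

Emit:
jog_arm(deltas="-20 0.5 50 0 58; -43.4 0.5 100 0 58; -43.4 0.5 145 0 58; -43.4 0.5 170 0 58; -43.4 0.5 170 0 58; -43.4 0.5 170 0 58; -43.4 0.5 170 0 58; -43.4 0.5 170 0 58; -43.4 0.5 170 0 58; -43.4 0.5 170 0 58")

```text
clock: 9.25
eef_pos: [498.8, -290.2, 61.7]
eef_rot: [3.141, 0.0, 1.55]
wrist_force: [-0.4, 0.4, 0.0]
finger_gap: 57.8
```

Run:
```python
from h import *
st=manip.read_state();print(st["eef_pos"],st["eef_rot"][2],st["qd"].round(3))
im,d,X,cal,T=cloud("wrist","w7")
cv2.imwrite('pics/w7b.png',cv2.resize(im[:,:,::-1],(800,600),interpolation=cv2.INTER_CUBIC))
print(rel((497.6,-292.2,23),1.547))
```

```text
[ 498.8337168  -290.17700038   61.65305518] 1.5497032676502789 [-0.001  0.001  0.002  0.001  0.001  0.   ]
(array([-2.1, -1.2, 38.6]), 0.0027)
```

View pics/w7b.png

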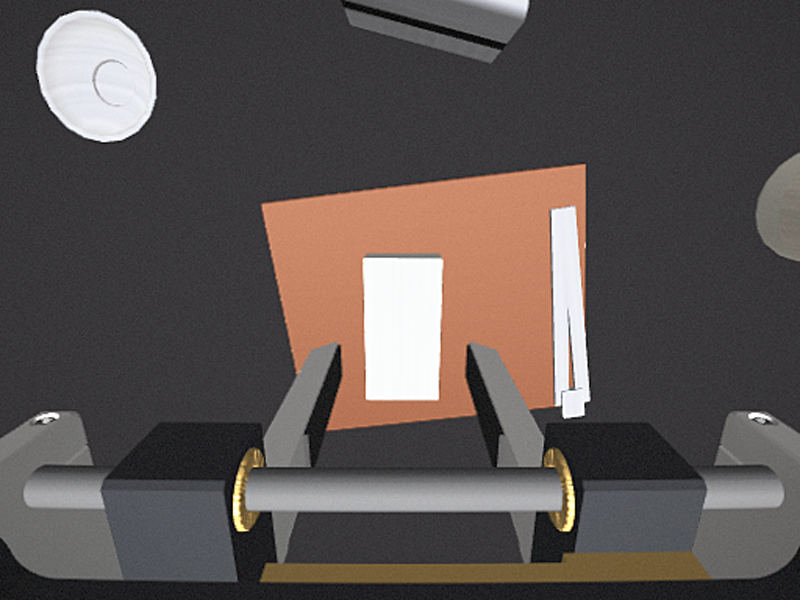

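Emit:
jog_arm(deltas="-2.1 -1.2 20 0.003 58; -2.1 -1.2 38.6 0.003 58; -2.1 -1.2 38.6 0.003 58; -2.1 -1.2 38.6 0.003 36; -2.1 -1.2 38.6 0.003 36; -2.1 -1.2 38.6 0.003 36; -2.1 -1.2 38.6 0.003 36; -2.1 -1.2 38.6 0.003 36; -2.1 -1.2 10 0.003 36; -2.1 -1.2 -40 0.003 36", squeeze=25)

```text
clock: 10.55
eef_pos: [496.6, -291.6, 100.8]
eef_rot: [-3.138, -0.002, 1.547]
wrist_force: [0.7, 1.0, -2.0]
finger_gap: 39.6
```

Run:
```python
from h import *
st=manip.read_state();print(st["eef_pos"],st["eef_rot"][2],st["finger_gap"],st["wrist_force"])
# vee and plan
ax=np.array([np.cos(1.324),np.sin(1.324)])
v=np.array([519.6,-111.3])
p=v+19.1*ax; print('above',p)
# TCP z for w: grasp-line w of coupon axis; tips 2mm below the axis
for w in (39.1,30.4): print(26.7+w-2+14)
print(rel((p[0],p[1],150),1.324,cmd=None))
```

```text
[ 496.59214324 -291.58793484  100.79088827] 1.546698509578132 39.63564360362729 [ 0.67194467  0.98748001 -2.00590444]
above [524.26610357 -92.77872905]
77.8
69.1
(array([199.5,  22.7, -48.9]), 0.2227)
```

Emit:
jog_arm(deltas="0 0 -49 0 36; 50 22.7 -49 0.22 36; 100 22.7 -49 0.223 36; 150 22.7 -49 0.223 36; 190 22.7 -49 0.223 36; 199.5 22.7 -49 0.223 36; 199.5 22.7 -49 0.223 36; 199.5 22.7 -49 0.223 36; 199.5 22.7 -49 0.223 36; 199.5 22.7 -49 0.223 36")

```text
clock: 11.8
eef_pos: [525.0, -93.9, 150.4]
eef_rot: [-3.141, 0.0, 1.323]
wrist_force: [0.3, 0.5, -2.2]
finger_gap: 39.4
```

Run:
```python
from h import *
st=manip.read_state();print(st["eef_pos"],st["eef_rot"][2],st["finger_gap"],st["wrist_force"])
im,d,X,cal,T=cloud("wrist","w8");np.save("w8X.npy",X)
cv2.imwrite('pics/w8b.png',cv2.resize(im[:,:,::-1],(800,600),interpolation=cv2.INTER_CUBIC))
im,d,X,cal,T=cloud("scene","s8")
cv2.imwrite('pics/s8b.png',cv2.resize(im[100:260,100:300,::-1],None,fx=4,fy=4,interpolation=cv2.INTER_CUBIC))
```

```text
[524.98943396 -93.86531156 150.42068215] 1.3229903632328108 39.372641097259226 [ 0.3082148   0.50822296 -2.2460794 ]
```

View pics/w8b.png

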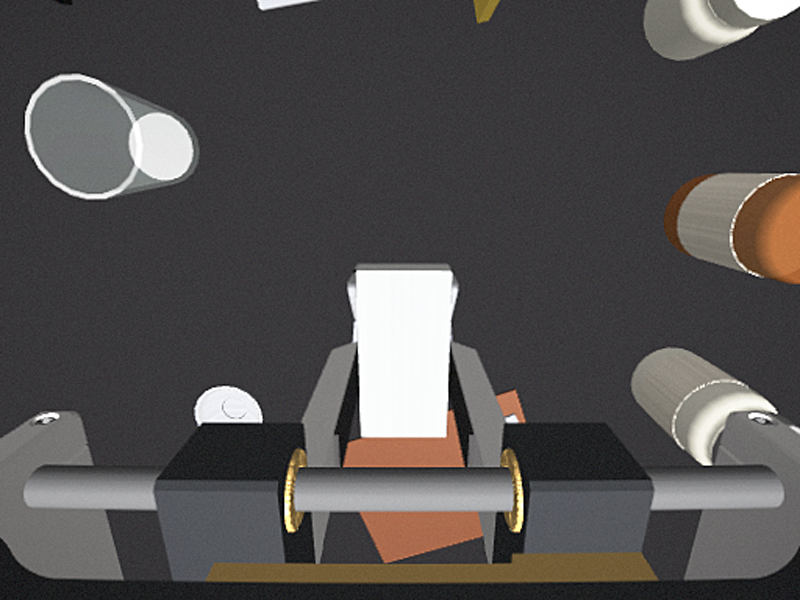

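View pics/s8b.png

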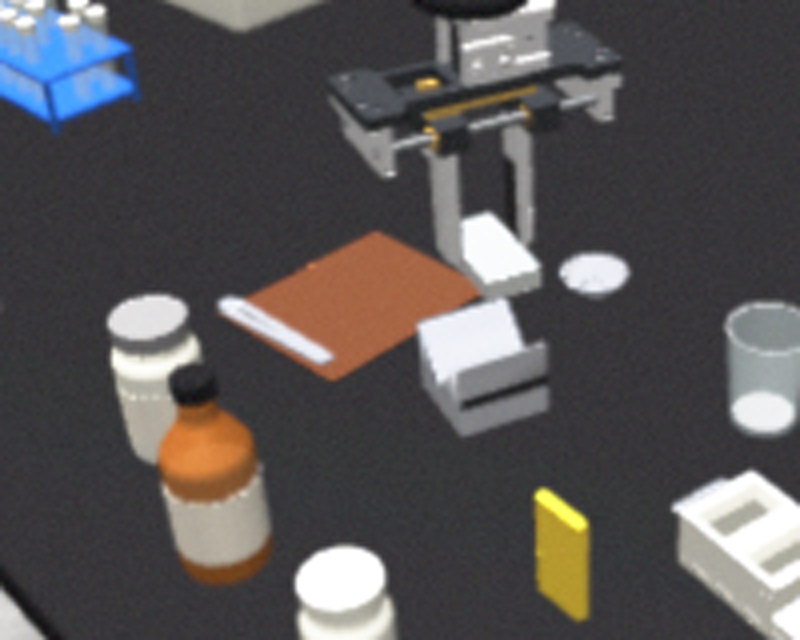

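Emit:
jog_arm(deltas="0.9 -1 40 0 36; 0.9 -1 65 0 36; 0.9 -1 70 0 36; 0.9 -1 72 0 36; 0.9 -1 73.5 0 36; 0.9 -1 75 0 36; 0.9 -1 76.5 0 36; 0.9 -1 78 0 36; 0.9 -1 79.5 0 36; 0.9 -1 79.5 0 36", squeeze=10)

```text
clock: 13.15
eef_pos: [524.9, -92.6, 72.3]
eef_rot: [3.139, 0.0, 1.324]
wrist_force: [-2.1, -2.1, 5.4]
finger_gap: 39.6
```

Run:
```python
from h import *
st=manip.read_state();print(st["eef_pos"],st["eef_rot"][2],st["finger_gap"],st["wrist_force"])
im,d,X,cal,T=cloud("wrist","w9");np.save("w9X.npy",X)
cv2.imwrite('pics/w9b.png',cv2.resize(im[150:330,160:360,::-1],None,fx=3,fy=3,interpolation=cv2.INTER_CUBIC))
im,d,X,cal,T=cloud("scene","s9")
cv2.imwrite('pics/s9b.png',cv2.resize(im[120:230,170:280,::-1],None,fx=5,fy=5,interpolation=cv2.INTER_CUBIC))
```

```text
[524.86770332 -92.60471073  72.34136049] 1.3237951409225583 39.642238523223334 [-2.11211101 -2.12760347  5.3897536 ]
```

View pics/s9b.png

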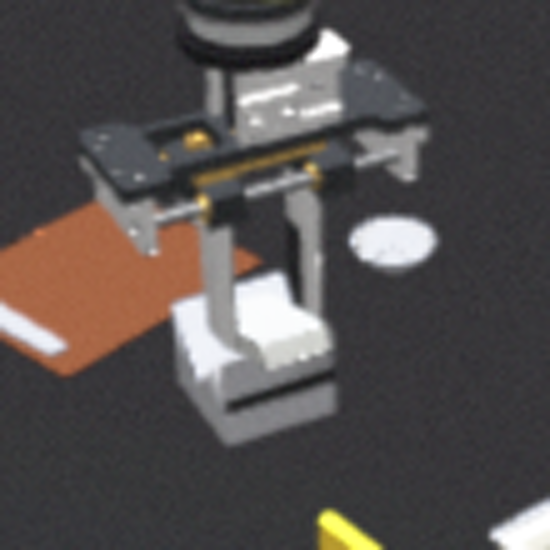

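View pics/w9b.png

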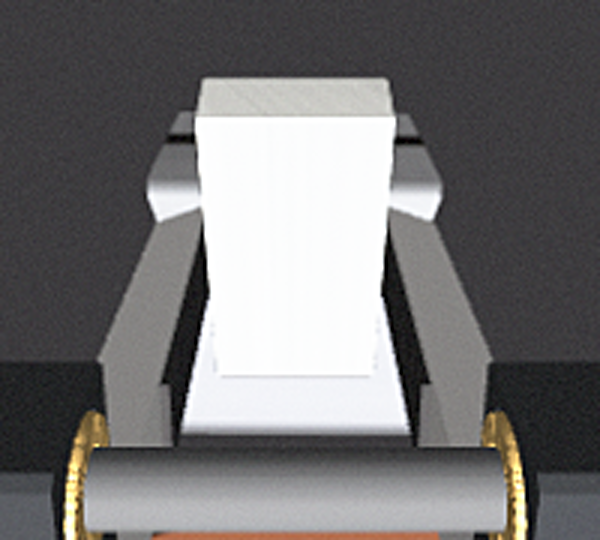

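Run:
```python
from h import *
X=np.load('w9X.npy')
for r in (130,180,230,280,320,350,365): 
    u=int(160+295/3);v=int(150+r/3);print(r,X[v,u].round(1))
```

```text
130 [533.3 -58.7  80.1]
180 [530.3 -70.4  77.5]
230 [527.2 -82.6  73.8]
280 [523.6 -97.3  68.8]
320 [ 520.5 -109.5   64.7]
350 [ 518.  -119.1   62. ]
365 [ 516.5 -125.2   59. ]
```

Emit:
jog_arm(deltas="0 0 1 0 36; 0 0 2 0 36; 0 0 3 0 36; 0 0 3.3 0 36; 0 0 3.3 0 36; 0 0 3.3 0 54; 0 0 3.3 0 54; 0 0 3.3 0 54; 0 0 3.3 0 54; 0 0 0 0 54")

```text
clock: 14.5
eef_pos: [524.3, -92.2, 71.2]
eef_rot: [3.141, -0.0, 1.324]
wrist_force: [0.3, 0.1, 0.4]
finger_gap: 53.8
```

Run:
```python
from h import *
st=manip.read_state();print(st["eef_pos"],st["eef_rot"][2],st["finger_gap"],st["wrist_force"])
im,d,X,cal,T=cloud("wrist","w10");np.save("w10X.npy",X)
cv2.imwrite('pics/w10b.png',cv2.resize(im[150:330,160:360,::-1],None,fx=3,fy=3,interpolation=cv2.INTER_CUBIC))
for r in (60,90,130,180,230,280,320,350,365): 
    u=int(160+295/3);v=int(150+r/3);print(r,X[v,u].round(1))
```

```text
[524.33599634 -92.16230151  71.16949792] 1.3236376454037977 53.80496167418745 [0.32590324 0.11445257 0.39378267]
60 [532.  -61.   -1.5]
90 [529.8 -69.8  -0.7]
130 [533.  -57.4  81.9]
180 [530.4 -67.5  82.9]
230 [527.  -80.9  75.7]
280 [523.  -96.9  67.6]
320 [ 519.5 -110.8   60.3]
350 [ 516.4 -123.2   53.5]
365 [ 514.2 -131.7   46.8]
```

View pics/w10b.png

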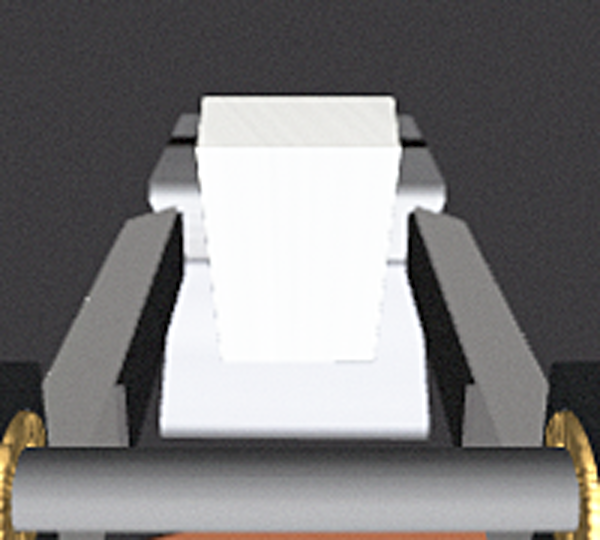

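Emit:
jog_arm(deltas="0 0 -25 0 54; 0 0 -40 0 54; -24.6 0.2 -40 0 0; -24.6 0.2 -40 0 0; -24.6 0.2 -40 0 0; -24.6 0.2 -40 0 0; -24.6 0.2 -25 0 0; -24.6 0.2 -12 0 0; -24.6 0.2 -6 0 0; -24.6 0.2 -3 0 0")

```text
clock: 15.8
eef_pos: [518.7, -116.0, 74.3]
eef_rot: [3.141, -0.0, 1.324]
wrist_force: [-6.4, 3.6, 18.8]
finger_gap: 0.4
```

Run:
```python
from h import *
st=manip.read_state();print(st["eef_pos"],st["eef_rot"][2],st["finger_gap"],st["wrist_force"])
im,d,X,cal,T=cloud("wrist","w11");np.save("w11X.npy",X)
cv2.imwrite('pics/w11b.png',cv2.resize(im[130:330,160:360,::-1],None,fx=3,fy=3,interpolation=cv2.INTER_CUBIC))
```

```text
[ 518.67789687 -115.96937114   74.26292914] 1.3238157535020427 0.42191302427226673 [-6.44832397  3.63480163 18.81144636]
```

View pics/w11b.png

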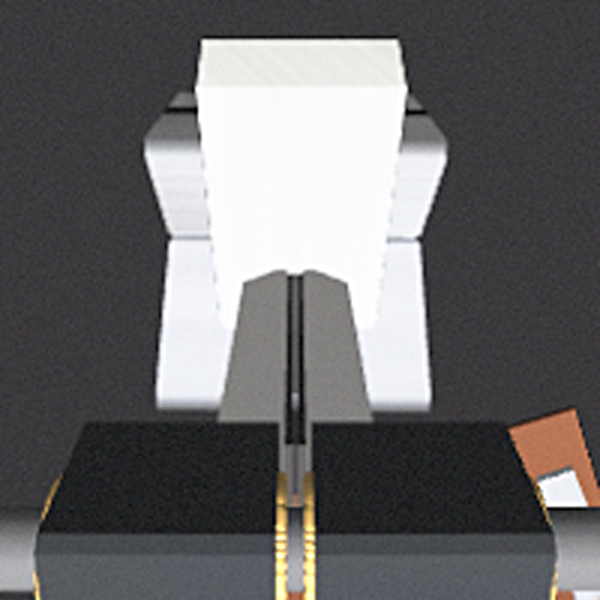

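Emit:
jog_arm(deltas="0 0 0.7 0 0; 0 0 1.4 0 0; 0 0 2 0 0; 0 0 2.7 0 0; 0 0 3.4 0 0; 0 0 4 0 0; 0 0 4 0 0; 0 0 4 0 0; 0 0 4 0 0; 0 0 4 0 0")

```text
clock: 17.1
eef_pos: [518.4, -116.1, 69.9]
eef_rot: [-3.141, 0.0, 1.324]
wrist_force: [1.1, -1.6, 1.1]
finger_gap: 0.6
```

Run:
```python
from h import *
st=manip.read_state();print(st["eef_pos"],st["eef_rot"][2],st["finger_gap"],st["wrist_force"])
im,d,X,cal,T=cloud("wrist","w12");np.save("w12X.npy",X)
cv2.imwrite('pics/w12b.png',cv2.resize(im[130:330,160:360,::-1],None,fx=3,fy=3,interpolation=cv2.INTER_CUBIC))
for r in (70,90,130,180,230,260): 
    u=int(160+295/3);v=int(130+r/3);print(r,X[v,u].round(1))
```

```text
[ 518.440696   -116.1009968    69.85869716] 1.3238010374685234 0.6167637100665537 [ 1.14300718 -1.62679568  1.09551833]
70 [533.1 -57.5  84. ]
90 [532.3 -60.8  86.9]
130 [530.7 -67.1  90.7]
180 [527.5 -79.8  79.4]
230 [524.  -93.6  68.3]
260 [ 521.2 -104.7   57.4]
```

View pics/w12b.png

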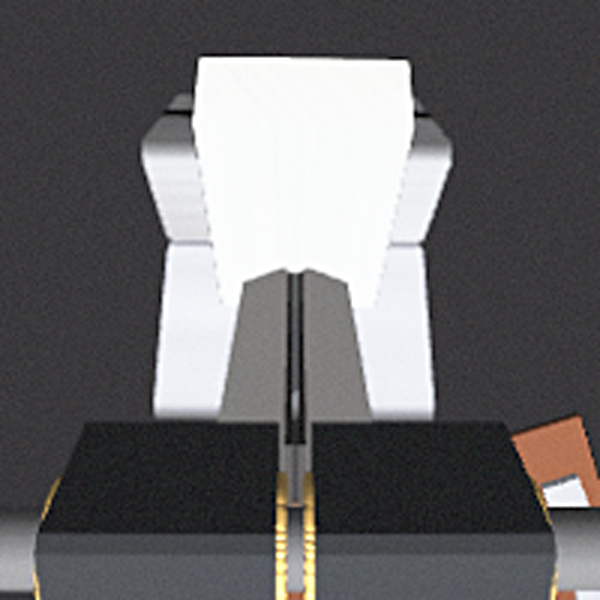

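Emit:
jog_arm(deltas="0 0 -30 0 0; 0 0 -70 0 20; 10 0 -100 -0.18 64; 43 0 -110 -0.36 64; 43 0 -110 -0.55 64; 43 0 -110 -0.73 64; 43 0 -110 -0.92 64; 43 0 -110 -1.1 64; 43 0 -110 -1.3 64; 43 0 -110 -1.5 64")

```text
clock: 18.4
eef_pos: [528.7, -74.3, 179.5]
eef_rot: [-3.142, -0.001, 2.805]
wrist_force: [-0.7, 0.4, -0.2]
finger_gap: 63.9
```

Run:
```python
from h import *
im,d,X,cal,T=cloud("wrist","w13");np.save("w13X.npy",X)
cv2.imwrite('pics/w13b.png',cv2.resize(im[:,:,::-1],(800,600),interpolation=cv2.INTER_CUBIC))
st=manip.read_state();print(st["eef_pos"],st["eef_rot"][2],st["finger_gap"],st["qd"].round(2))
im,d,X,cal,T=cloud("top","t13");np.save("t13X.npy",X)
cv2.imwrite('pics/t13b.png',cv2.resize(im[170:260,270:400,::-1],None,fx=5,fy=5,interpolation=cv2.INTER_CUBIC))
```

```text
[528.68252051 -74.27522641 179.55683406] 2.8147914434089687 63.91107699431345 [-0.   -0.   -0.    0.   -0.    0.31]
```

View pics/w13b.png

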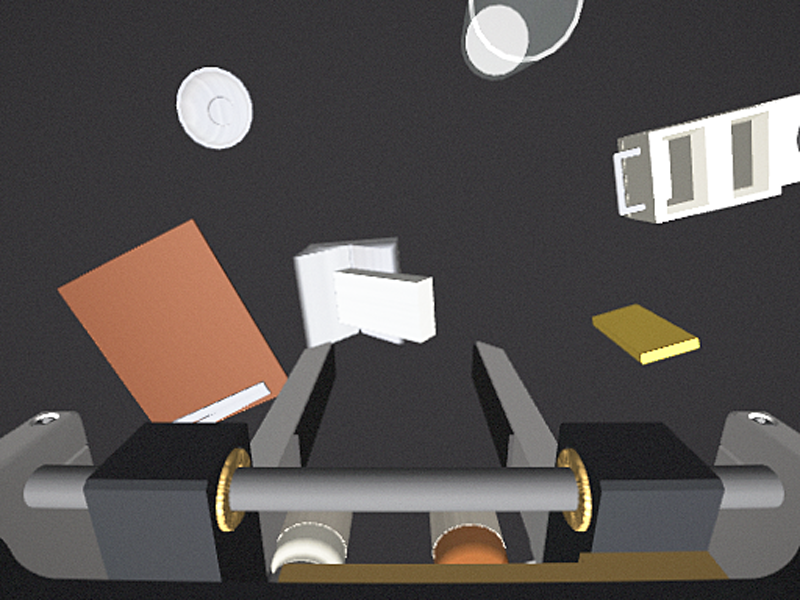

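Run:
```python
from h import *
X=np.load('w13X.npy');f=512/800
poly=np.array([(345,282),(425,290),(408,330),(350,318)])*f
M=np.zeros((384,512),np.uint8);cv2.fillPoly(M,[poly.astype(int)],1)
P=X[M>0];P=P[~np.isnan(P[:,2])];c=P.mean(0);n=np.linalg.svd(P-c,full_matrices=False)[2][2];n*=np.sign(n[2])
print(len(P),c,n,'tilt',np.degrees(np.arccos(n[2])),'dir',np.arctan2(n[1],n[0]),'expect',1.324-np.pi)
ax=np.array([np.cos(1.324),np.sin(1.324)]);v=np.array([519.6,-111.3])
s=(c[:2]-v)@ax;print('s,w',s,c[2]-26.7,'expected w=s+22.6')
cal=optics.get_calibration('wrist');T=np.load('w13.npz')['T']
# top corner line: TL edge at z=94.6, BR at 83.3
P=onz(cal,T,np.array([(432,279),(419,338)])*f,94.6);print(P,(P[:,:2]-v)@ax,(P[:,:2]-v)@[0.97,-0.2445])
```

```text
1179 [524.46127707 -88.46013979  72.35029217] [-0.17957001 -0.62216967  0.76201018] tilt 40.358267505144 dir -1.8517794398444625 expect -1.817592653589793
s,w 23.335416841440548 45.65029217400881 expected w=s+22.6
[[513.82610673 -50.73015288  94.6       ]
 [547.97015895 -70.68152169  94.6       ]] [57.32402962 46.318531  ] [-20.41000409  17.58783623]
```

Emit:
jog_arm(deltas="0 0 40 -0.071 64; 0 0 80 -0.071 64; 0 0 96.5 -0.071 64; 0 0 96.5 -0.071 64; 0 0 96.5 -0.071 44; 0 0 96.5 -0.071 40; 0 0 96.5 -0.071 38; 0 0 96.5 -0.071 36; 0 0 96.5 -0.071 34; 0 0 96.5 -0.071 34", squeeze=8)

```text
clock: 19.75
eef_pos: [529.6, -73.8, 84.4]
eef_rot: [3.14, 0.002, 2.87]
wrist_force: [1.4, 5.9, 6.9]
finger_gap: 36.0
```

Run:
```python
from h import *
im,d,X,cal,T=cloud("wrist","w14");np.save("w14X.npy",X)
cv2.imwrite('pics/w14b.png',cv2.resize(im[:,:,::-1],(800,600),interpolation=cv2.INTER_CUBIC))
st=manip.read_state();print(st["eef_pos"],st["eef_rot"][2],st["finger_gap"],st["wrist_force"])
```

```text
[529.64902346 -73.85108233  84.42244254] 2.8697996645433586 36.50540454512508 [0.63308994 5.42814107 5.46050929]
```

View pics/w14b.png

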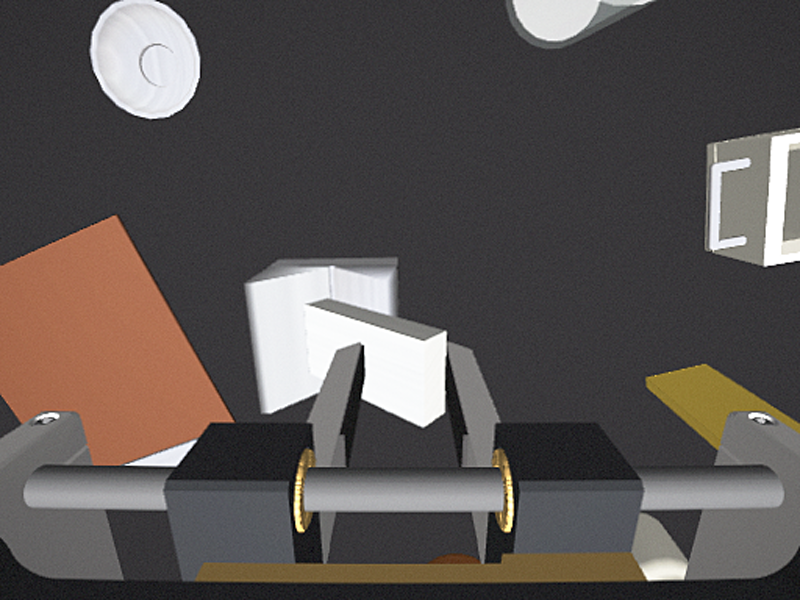

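Emit:
jog_arm(deltas="0 0 -4 0 32; 0 0 -8 0 28; 0 0 -13 0 24; 0 0 -18 0 20; 0 0 -24 0 16; 0 0 -30 0 12; 0 0 -36 0 12; 0 0 -42 0 12; 0 0 -48 0 12; 0 0 -54 0 12", squeeze=12)

```text
clock: 21.05
eef_pos: [529.0, -74.3, 137.9]
eef_rot: [3.141, -0.0, 2.87]
wrist_force: [0.0, -1.6, -1.8]
finger_gap: 17.7
```

Run:
```python
from h import *
im,d,X,cal,T=cloud("wrist","w15");np.save("w15X.npy",X)
cv2.imwrite('pics/w15b.png',cv2.resize(im[:,:,::-1],(800,600),interpolation=cv2.INTER_CUBIC))
st=manip.read_state();print(st["eef_pos"],st["eef_rot"][2],st["finger_gap"],st["wrist_force"])
```

```text
[529.28993569 -74.36721942 138.65220639] 2.8698355840128156 17.58100047217115 [ 0.05024097 -0.51318293  0.16253872]
```

View pics/w15b.png

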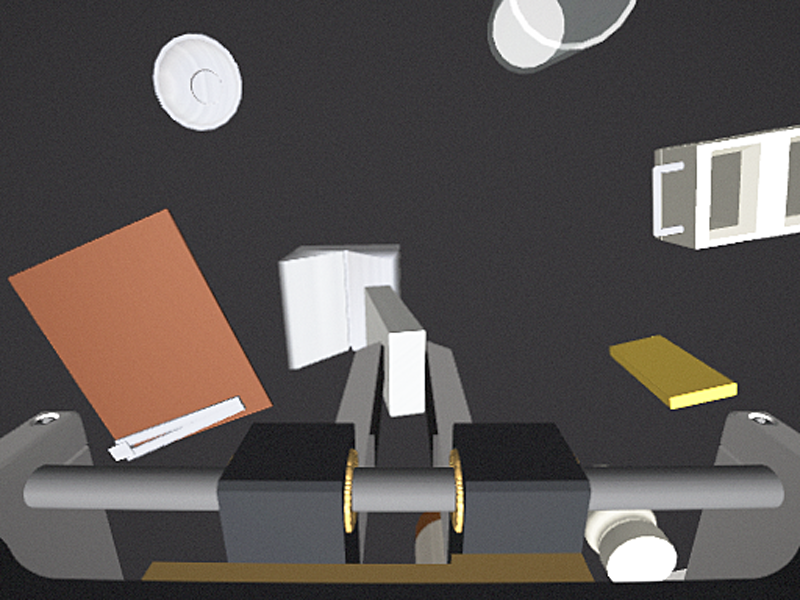

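Run:
```python
from h import *
print(rel((515.1,183.1,200),3.047))
```

```text
(array([ 82.7, 244.2, -61.4]), -0.1772)
```

Emit:
jog_arm(deltas="0 0 -30 0 12; 0 0 -61 0 12; 20 60 -61 -0.05 12; 40 120 -61 -0.1 12; 60 180 -61 -0.15 12; 75 222 -61 -0.177 12; 82.7 244.2 -61 -0.177 12; 82.7 244.2 -61 -0.177 12; 82.7 244.2 -61 -0.177 12; 82.7 244.2 -61 -0.177 12", squeeze=35)

```text
clock: 22.35
eef_pos: [515.1, 182.1, 198.6]
eef_rot: [-3.142, 0.0, 3.045]
wrist_force: [0.5, 0.3, -0.6]
finger_gap: 15.7
```

Run:
```python
from h import *
st=manip.read_state();print(st["eef_pos"],st["eef_rot"][2],st["finger_gap"],st["wrist_force"])
im,d,X,cal,T=cloud("wrist","w16");np.save("w16X.npy",X)
cv2.imwrite('pics/w16b.png',cv2.resize(im[:,:,::-1],(800,600),interpolation=cv2.INTER_CUBIC))
cv2.imwrite('pics/w16c.png',cv2.resize(im[130:280,190:340,::-1],None,fx=4,fy=4,interpolation=cv2.INTER_CUBIC))
im,d,X,cal,T=cloud("scene","s16")
cv2.imwrite('pics/s16b.png',cv2.resize(im[120:310,240:400,::-1],None,fx=3.1,fy=3.1,interpolation=cv2.INTER_CUBIC))
```

```text
[515.05737665 182.10077189 198.56851124] 3.045490796049008 15.658901777772307 [ 0.51814051  0.33914072 -0.56508204]
```

View pics/w16c.png

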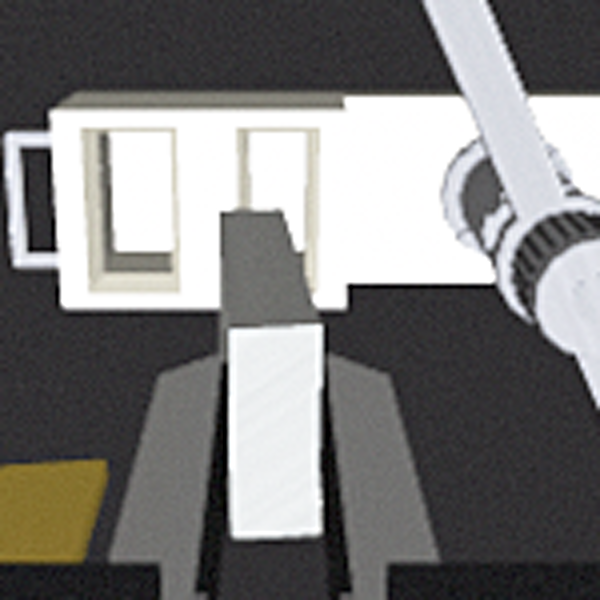

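View pics/s16b.png

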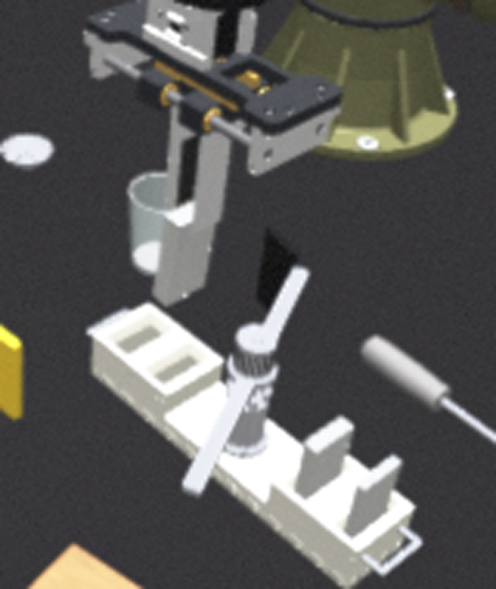

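Run:
```python
from h import *
X=np.load('w16X.npy');cal=optics.get_calibration('wrist');T=np.load('w16.npz')['T']
def px(x,y): return (int(round((x+.5)/4-.5+190)),int(round((y+.5)/4-.5+130)))
for x,y in ((245,350),(300,350),(275,400),(245,500),(300,500),(235,230),(270,230),(235,300),(300,300),(255,270)):
    u,v=px(x,y);print((x,y),X[v,u].round(1))
# side face (near edge) plane: fit
M=np.zeros((384,512),np.uint8);cv2.fillPoly(M,[np.array([px(228,220),px(278,220),px(312,318),px(232,318)])],1)
P=X[M>0];P=P[~np.isnan(P[:,2])];c=P.mean(0);n=np.linalg.svd(P-c,full_matrices=False)[2][2];print(c,n)
m=lambda pts,z:onz(cal,T,(np.array(pts,float)+.5)/4-.5+[190,130],z)
print(X[M>0][:,2].min(),X[M>0][:,2].max())
for zt in (210,220,230): print(zt,m([(229,326),(322,324),(320,536),(233,538)],zt).round(1).tolist())
for zb in (130,140,150): print(zb,m([(221,211),(283,211)],zb).round(1).tolist())
```

```text
(245, 350) [499.5 178.5 194.8]
(300, 350) [500.1 187.9 195.4]
(275, 400) [508.7 182.3 196.4]
(245, 500) [527.6 175.6 195.7]
(300, 500) [528.7 185.3 195.5]
(235, 230) [494.5 174.9 136.2]
(270, 230) [495.1 182.8 137. ]
(235, 300) [494.8 176.5 183.1]
(300, 300) [495.7 188.6 184. ]
(255, 270) [495.1 179.7 164.5]
[495.22008393 181.71696258 165.69129464] [ 0.99548911 -0.09486266 -0.00158151]
nan nan
210 [[489.3, 177.4, 210.0], [490.3, 191.5, 210.0], [526.9, 188.2, 210.0], [525.9, 174.1, 210.0]]
220 [[485.6, 178.2, 220.0], [486.5, 191.4, 220.0], [520.7, 188.3, 220.0], [519.8, 175.1, 220.0]]
230 [[481.8, 179.0, 230.0], [482.7, 191.3, 230.0], [514.5, 188.4, 230.0], [513.7, 176.1, 230.0]]
130 [[491.7, 172.1, 130.0], [493.0, 186.0, 130.0]]
140 [[489.1, 172.9, 140.0], [490.4, 186.2, 140.0]]
150 [[486.5, 173.6, 150.0], [487.8, 186.3, 150.0]]
```

Run:
```python
from h import *
cal=optics.get_calibration('wrist');T=np.load('w16.npz')['T']
m=lambda pts,z:onz(cal,T,(np.array(pts,float)+.5)/4-.5+[190,130],z)
y=1.476;e=np.array([np.cos(y),np.sin(y)])
P=m([(82,130),(176,130),(179,292),(92,292)],45);print(P.round(1).tolist(),P.mean(0),'s16:',P.mean(0)[:2]+45*e)
P=m([(320,130),(314,290)],45);print(P.round(1).tolist(),'s16:',P.mean(0)[:2]-13*e)
P=m([(237,130)],45);print(P)
print(rel((515.1,183.1+5.5,150),3.047))
```

```text
[[484.5, 127.0, 45.0], [487.2, 155.1, 45.0], [538.3, 149.8, 45.0], [535.7, 122.6, 45.0]] [511.41135692 138.59707399  45.        ] s16: [515.67080545 183.39503263]
[[491.4, 198.1, 45.0], [541.7, 192.0, 45.0]] s16: [515.2993165 182.0824592]
[[488.96386198 173.29475152  45.        ]]
(array([ 0.5,  6.3, 48.6]), -0.0013)
```

Emit:
jog_arm(deltas="0.6 6.4 15 0 12; 0.6 6.4 30 0 12; 0.6 6.4 45 0 12; 0.6 6.4 56 0 12; 0.6 6.4 56 0 12; 0.6 6.4 56 0 12; 0.6 6.4 56 0 12; 0.6 6.4 56 0 12; 0.6 6.4 56 0 12; 0.6 6.4 56 0 12", squeeze=60)

```text
clock: 23.7
eef_pos: [514.9, 189.5, 142.6]
eef_rot: [3.142, 0.0, 3.047]
wrist_force: [-0.1, -0.8, -1.5]
finger_gap: 15.1
```

Run:
```python
from h import *
st=manip.read_state();print(st["eef_pos"],st["eef_rot"][2],st["finger_gap"],st["wrist_force"])
im,d,X,cal,T=cloud("wrist","w17");np.save("w17X.npy",X)
cv2.imwrite('pics/w17c.png',cv2.resize(im[130:280,190:340,::-1],None,fx=4,fy=4,interpolation=cv2.INTER_CUBIC))
```

```text
[514.91940012 189.47095685 142.58936848] 3.046786183689618 15.095102999390152 [-0.0539212  -0.80287878 -1.45190096]
```

View pics/w17c.png

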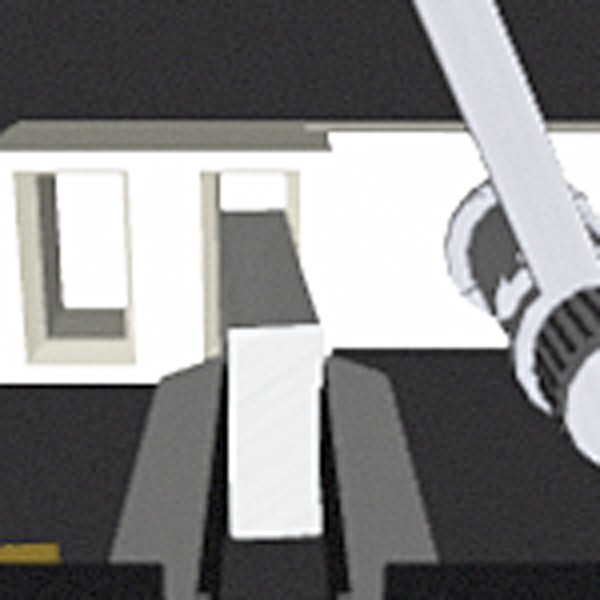

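Emit:
jog_arm(deltas="0 -1 5 0 12; 0 -1 10 0 12; 0 -1 14 0 12; 0 -1 18 0 12; 0 -1 22 0 12; 0 -1.5 26 0 12; 0 -2 29 0 12; 0 -2.5 31 0 12; 0 -3 33 0 12; 0 -3 33 0 12", squeeze=15)

```text
clock: 25.0
eef_pos: [514.6, 186.5, 109.4]
eef_rot: [3.142, -0.0, 3.047]
wrist_force: [-0.1, 0.9, -2.2]
finger_gap: 16.0
```

Run:
```python
from h import *
st=manip.read_state();print(st["eef_pos"],st["eef_rot"][2],st["finger_gap"],st["wrist_force"])
im,d,X,cal,T=cloud("wrist","w18");np.save("w18X.npy",X)
cv2.imwrite('pics/w18c.png',cv2.resize(im[130:280,190:340,::-1],None,fx=4,fy=4,interpolation=cv2.INTER_CUBIC))
```

```text
[514.58502389 186.50349087 109.42557777] 3.0467446097483664 15.95560922056163 [-0.13761638  0.9091065  -2.24274168]
```

View pics/w18c.png

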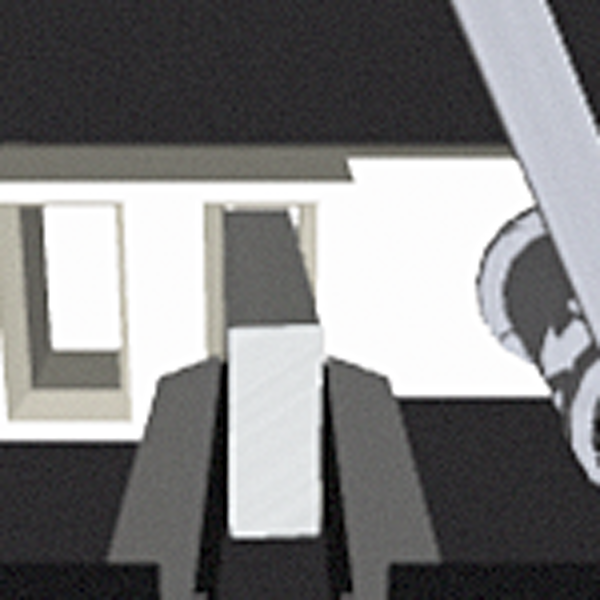

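Emit:
jog_arm(deltas="0 0 2 0 12; 0 -0.5 4 0 12; 0 -1 6 0 12; 0 -1.5 8 0 12; 0 -2 10 0 12; 0 -2.5 12 0 12; 0 -3 14 0 12; 0 -3 15.5 0 12; 0 -3 17 0 12; 0 -3 17 0 12", squeeze=12)

```text
clock: 26.3
eef_pos: [514.3, 183.5, 92.4]
eef_rot: [-3.142, -0.0, 3.047]
wrist_force: [-0.5, 1.4, -2.2]
finger_gap: 15.7
```

Run:
```python
from h import *
st=manip.read_state();print(st["eef_pos"],st["eef_rot"][2],st["finger_gap"],st["wrist_force"])
im,d,X,cal,T=cloud("wrist","w19");np.save("w19X.npy",X)
cv2.imwrite('pics/w19c.png',cv2.resize(im[130:280,190:340,::-1],None,fx=4,fy=4,interpolation=cv2.INTER_CUBIC))
for p in ((257,215),(250,225),(262,225)): print(X[p[1],p[0]].round(1))
```

```text
[514.26583722 183.48809337  92.35457963] 3.046806959457094 15.657628417671003 [-0.52522105  1.44876595 -2.20047453]
[497.4 184.   89.1]
[504.  178.6  89.7]
[505.3 186.7  88.3]
```

View pics/w19c.png

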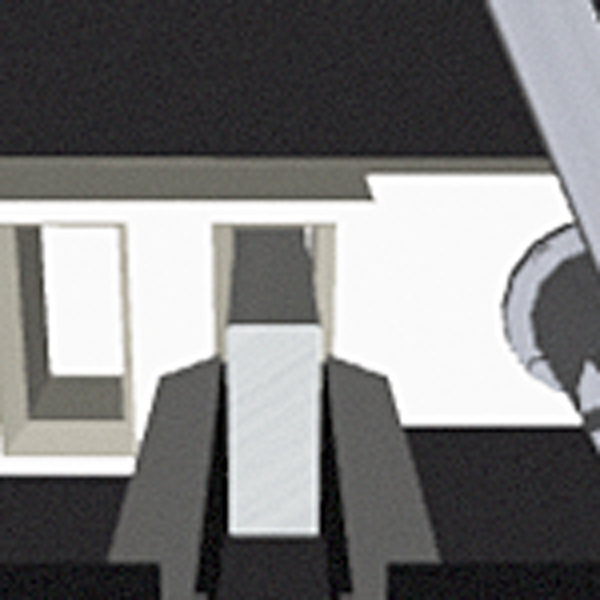

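Emit:
jog_arm(deltas="0 0 0.5 0 12; 0 0 0.5 0 28; 0 0 0.5 0 28; 0 0 0.5 0 28; 0 0 -20 0 28; 0 0 -60 0 28; 0 0 -100 0 28; 0 0 -130 0 28; 0 0 -130 0 28; 0 0 -130 0 28")

```text
clock: 27.6
eef_pos: [514.0, 183.4, 221.5]
eef_rot: [-3.141, -0.001, 3.047]
wrist_force: [-0.4, -0.2, -0.5]
finger_gap: 27.9
```

Run:
```python
from h import *
st=manip.read_state();print(st["eef_pos"],st["eef_rot"][2],st["finger_gap"],st["wrist_force"])
im,d,X,cal,T=cloud("wrist","w20");np.save("w20X.npy",X)
cv2.imwrite('pics/w20b.png',cv2.resize(im[:,:,::-1],(800,600),interpolation=cv2.INTER_CUBIC))
cv2.imwrite('pics/w20c.png',cv2.resize(im[130:280,190:430,::-1],None,fx=3.3,fy=3.3,interpolation=cv2.INTER_CUBIC))
im,d,X,cal,T=cloud("top","t20");np.save("t20X.npy",X)
im,d,X,cal,T=cloud("scene","s20")
cv2.imwrite('pics/s20b.png',cv2.resize(im[200:310,260:390,::-1],None,fx=5,fy=5,interpolation=cv2.INTER_CUBIC))
```

```text
[513.99267995 183.39409605 221.50829776] 3.0467937938046736 27.929268766781277 [-0.40876068 -0.19357115 -0.48480112]
```

View pics/w20c.png

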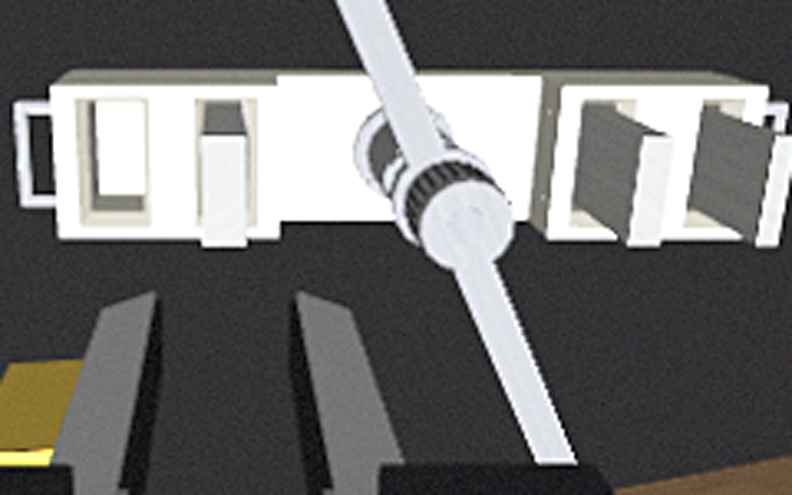

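View pics/s20b.png

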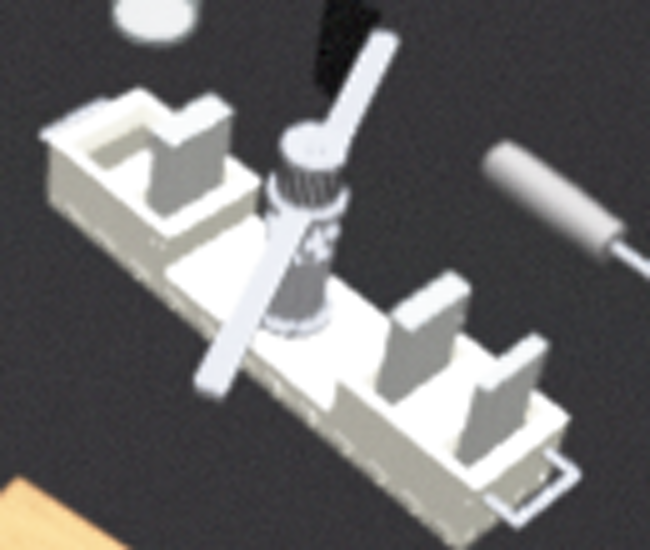

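Run:
```python
from h import *
X=np.load('w20X.npy')
for n,x,y in (('thick',224,190),('mid',645,190),('thin',772,190)):
    u=int(x/3.3+190);v=int(y/3.3+130);print(n,np.nanmedian(X[v-8:v+8,u-1:u+2].reshape(-1,3),axis=0).round(1))
cal=optics.get_calibration('wrist');T=np.load('w20.npz')['T']
m=lambda p,z:onz(cal,T,(np.array(p,float)+.5)/3.3-.5+[190,130],z)
P=m([(203,135),(245,135),(246,245),(203,245)],88);print(P.round(1).tolist(),P.mean(0))
P=m([(408,205),(514,205)],126);print('collar',P,np.linalg.norm(P[1]-P[0]))
for n,x,y in (('coltop',465,220),('knurl',440,185),('ring',400,200)):
    u=int(x/3.3+190);v=int(y/3.3+130);print(n,X[v,u].round(1))
# fit collar top centroid by depth>120
Z=X[:,:,2];M=(Z>119)&(Z<132)&(abs(X[:,:,0]-522)<40)&(abs(X[:,:,1]-257)<40);print(M.sum(),np.median(Z[M]),X[M][:,:2].min(0),X[M][:,:2].max(0))
X=np.load('t20X.npy');Z=X[:,:,2];M=(Z>119)&(Z<140)&(abs(X[:,:,0]-522)<40)&(abs(X[:,:,1]-257)<40);print(M.sum(),np.median(Z[M]),X[M][:,:2].min(0),X[M][:,:2].max(0))
```

```text
thick [513.4 181.9  87.4]
mid [527.  329.9  87.4]
thin [531.8 374.7  87.3]
[[494.0, 177.1, 88.0], [495.4, 191.5, 88.0], [535.3, 188.3, 88.0], [533.8, 173.0, 88.0]] [514.63587846 182.48638668  88.        ]
collar [[513.77208723 239.34917446 126.        ]
 [516.86832641 271.89798131 126.        ]] 32.695741687627205
coltop [519.9 256.2 126. ]
knurl [509.8 250.3 121.9]
ring [520.7 242.3  97. ]
685 125.25284164177873 [506.45216577 241.55209726] [536.62487037 271.92815075]
  return _methods._mean(a, axis=axis, dtype=dtype,
  ret = ret.dtype.type(ret / rcount)
Traceback (most recent call last):
ValueError: zero-size array to reduction operation minimum which has no identity
```

Emit:
jog_arm(deltas="-0.5 50 0 0 60; -0.5 73.7 0 0 60; -0.5 73.7 30 0 60; -0.5 73.7 70 0 60; -0.5 73.7 95 0 60; -0.5 73.7 105 0 60; -0.5 73.7 105 0 60; -0.5 73.7 105 0 60; -0.5 73.7 105 0 60; -0.5 73.7 105 0 60", squeeze=60)

```text
clock: 29.0
eef_pos: [522.0, 256.9, 118.0]
eef_rot: [3.141, 0.001, 3.047]
wrist_force: [0.4, -0.6, -0.4]
finger_gap: 59.6
```

Run:
```python
from h import *
st=manip.read_state();print(st["eef_pos"],st["eef_rot"][2],st["finger_gap"],st["wrist_force"])
im,d,X,cal,T=cloud("wrist","w21")
cv2.imwrite('pics/w21b.png',cv2.resize(im[:,:,::-1],(800,600),interpolation=cv2.INTER_CUBIC))
```

```text
[521.95477763 256.89008889 118.03259585] 3.0467819361328474 59.59260816256575 [ 0.41119525 -0.60397992 -0.36236885]
```

View pics/w21b.png

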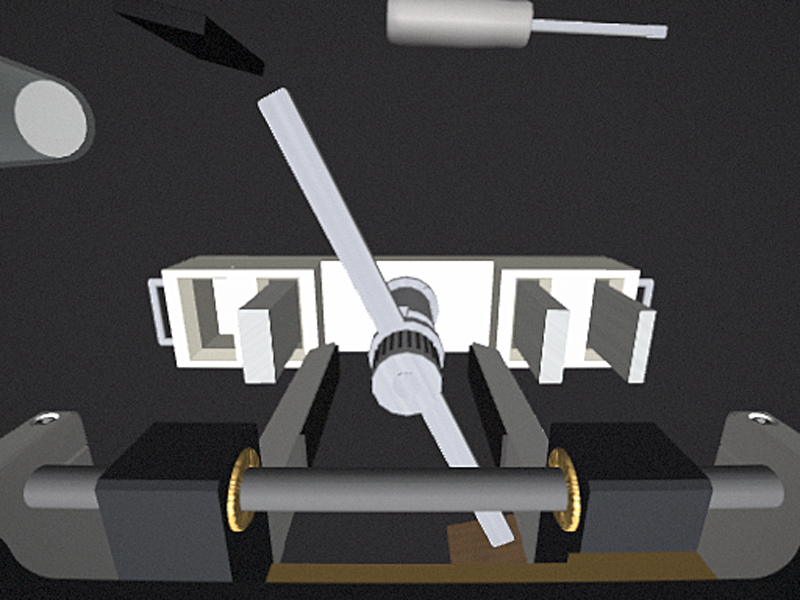

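Emit:
jog_arm(deltas="0 0 2 0 26; 0 0 2 0 26; 0 0 2 0 26; 0 0 2 0 26; 0 0 2 0 26; 0 0 0 0 26; 0 0 -3 0 26; 0 0 -6 0 26; 0 0 -9 0 26; 0 0 -9 0 26", squeeze=60)

```text
clock: 30.3
eef_pos: [521.6, 257.6, 125.5]
eef_rot: [3.141, -0.001, 3.047]
wrist_force: [5.2, 9.0, -13.8]
finger_gap: 29.3
```

Run:
```python
from h import *
st=manip.read_state();print(st["eef_pos"],st["eef_rot"][2],st["finger_gap"],st["wrist_force"])
im,d,X,cal,T=cloud("wrist","w22")
M=(abs(X[:,:,0]-521)<90)&(abs(X[:,:,1]-257)<70)&(X[:,:,2]>93)&(X[:,:,2]<114)&(X[:,:,0]<495)
print(M.sum(),np.median(X[M][:,2]))
```

```text
[521.59608343 257.5968516  125.50092673] 3.0470815714910855 29.2512039039371 [  5.21276853   8.95541954 -13.82424748]
2081 107.09252942787424
```

Emit:
jog_arm(deltas="0 0 -1.5 -0.12 26; 0 0 -1.5 -0.28 26; 0 0 -1.5 -0.44 26; 0 0 -1.5 -0.6 26; 0 0 -1.5 -0.76 26; 0 0 -1.5 -0.92 26; 0 0 -1.5 -1.05 26; 0 0 -1.5 -1.14 26; 0 0 -1.5 -1.17 26; 0 0 -1.5 -1.17 26")

```text
clock: 31.6
eef_pos: [521.9, 256.4, 126.6]
eef_rot: [3.142, -0.001, -2.066]
wrist_force: [6.7, 1.0, -14.3]
finger_gap: 29.2
```

Run:
```python
from h import *
st=manip.read_state();print(st["eef_pos"],st["eef_rot"][2],st["finger_gap"],st["wrist_force"],st["moment"])
im,d,X,cal,T=cloud("top","t22")
cv2.imwrite('pics/t22b.png',cv2.resize(im[130:290,80:260,::-1],None,fx=4,fy=4,interpolation=cv2.INTER_CUBIC))
im,d,X,cal,T=cloud("wrist","w23")
cv2.imwrite('pics/w23b.png',cv2.resize(im[:,:,::-1],(800,600),interpolation=cv2.INTER_CUBIC))
```

```text
[521.8825891  256.37166014 126.58027998] -2.066393246791969 29.23232880447781 [  6.6551757    1.03620624 -14.26932012] [-0.05959071 -1.50403809 -0.17375818]
```

View pics/w23b.png

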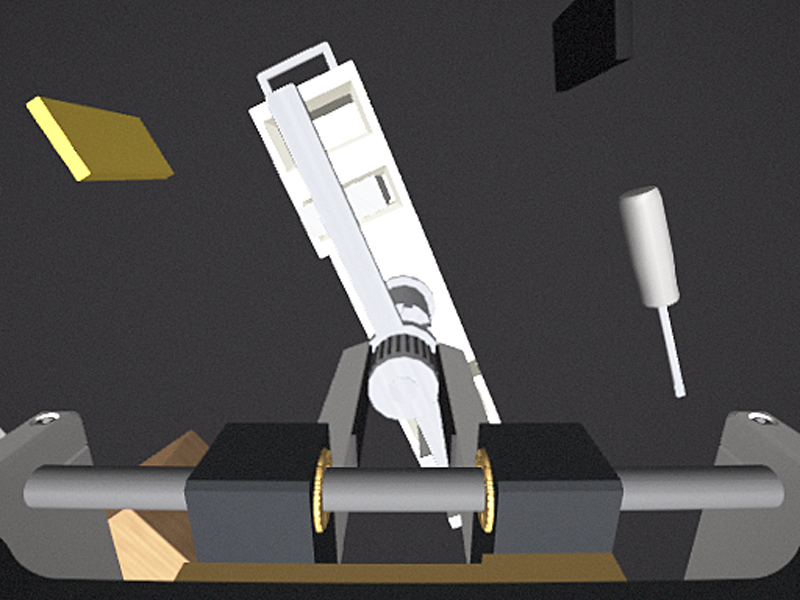

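View pics/t22b.png

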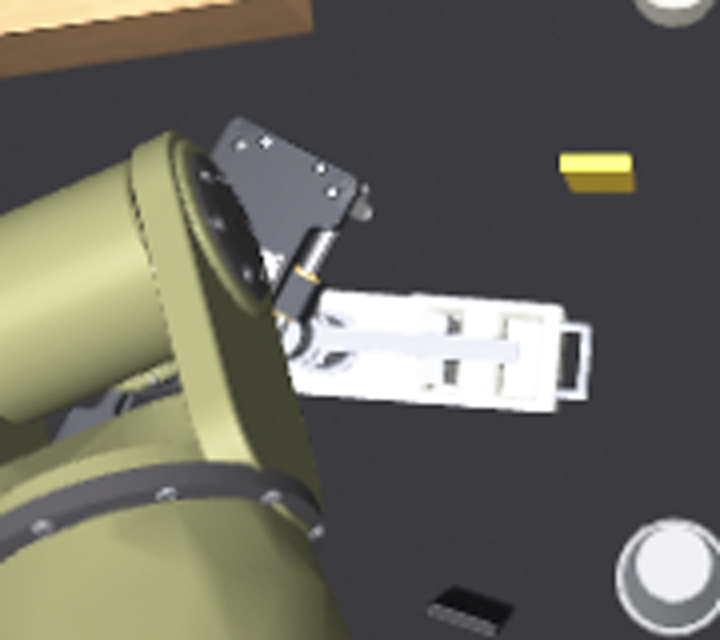

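Emit:
jog_arm(deltas="0 0 3 0 26; 0 0 6 0 26; 0 0 9 0 26; 0 0 11 0 26; 0 0 11 0 26; 0 0 11 0 50; 0 0 11 0 50; 0 0 11 0 50; 0 0 11 0 50; 0 0 0 0 50")

```text
clock: 32.95
eef_pos: [521.5, 256.7, 127.9]
eef_rot: [3.141, -0.001, -2.066]
wrist_force: [0.7, -1.2, 0.2]
finger_gap: 49.9
```

Run:
```python
from h import *
st=manip.read_state();print(st["eef_pos"],st["eef_rot"][2],st["finger_gap"],st["wrist_force"],st["moment"],st["joints"])
im,d,X,cal,T=cloud("wrist","w24")
cv2.imwrite('pics/w24b.png',cv2.resize(im[:,:,::-1],(800,600),interpolation=cv2.INTER_CUBIC))
M=(abs(X[:,:,0]-511)<20)&(abs(X[:,:,1]-175)<60)&(X[:,:,2]>92)&(X[:,:,2]<120)
print(M.sum(),np.median(X[M][:,2]))
```

```text
[521.46108782 256.69260907 127.86452087] -2.066378957744985 49.9316033547438 [ 0.65096719 -1.16895521  0.17655514] [0.05426177 0.04200229 0.00046984] [ 3.94412071e-01  4.56889992e-01  1.52772179e+00  2.10179395e-05
  1.15837906e+00 -2.25160591e+00]
3006 97.303737633148
```

View pics/w24b.png

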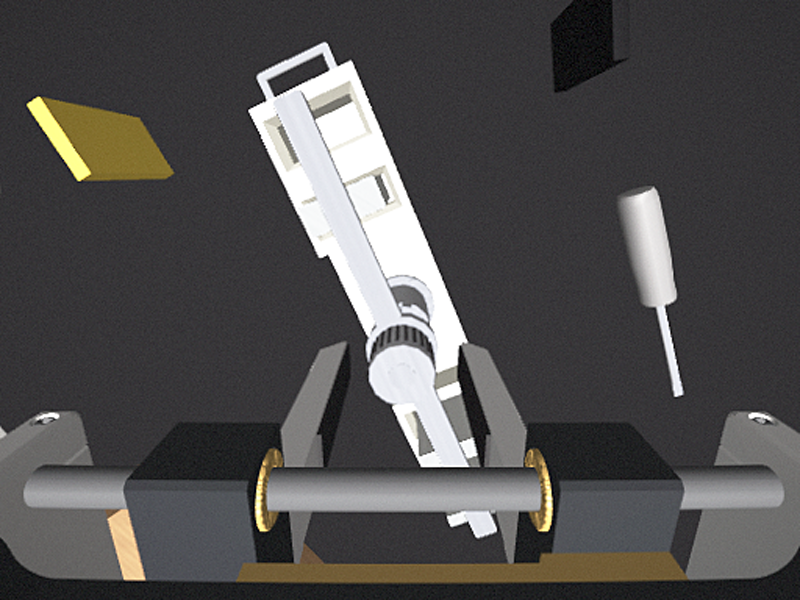

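Emit:
jog_arm(deltas="0 0 -40 0 50; 0 0 -90 0 50; 0 0 -120 0 50; 40 -20 -120 0 50; 80 -42 -120 0 50; 120 -65 -120 0 50; 176 -95 -120 0 50; 176 -95 -120 0 50; 176 -95 -120 0 50; 176 -95 -120 0 50")

```text
clock: 34.25
eef_pos: [520.7, 70.9, 247.9]
eef_rot: [-3.134, -0.011, -2.084]
wrist_force: [-0.0, -0.8, -0.5]
finger_gap: 50.1
```

Run:
```python
from h import *
st=manip.read_state();print(st["clock"],st["eef_pos"],st["wrist_force"])
im,d,X,cal,T=cloud("top","t25")
cv2.imwrite('pics/t25b.png',cv2.resize(im[150:280,85:245,::-1],None,fx=5,fy=5,interpolation=cv2.INTER_CUBIC))
def at(u,v): return np.nanmedian(X[v-1:v+2,u-1:u+2].reshape(-1,3),axis=0)
ax=np.array([np.cos(1.476),np.sin(1.476)]);o=np.array([522.,257.])
for k in (-120,-100,-50,50,100,120):
    p=o+k*ax;u,v=proj(cal,T,[[*p,98]])[0].round().astype(int);print(k,u,v,at(u,v).round(1))
M=(X[:,:,2]>93)&(X[:,:,2]<103)&(abs(X[:,:,0]-522)<60)&(abs(X[:,:,1]-257)<150)
P=X[M][:,:2].astype(np.float32);l=cv2.fitLine(P,cv2.DIST_HUBER,0,.01,.01).ravel();print(M.sum(),l,'rel row',np.arctan2(l[1],l[0])-1.476)
im,d,X,cal,T=cloud("scene","s25")
cv2.imwrite('pics/s25b.png',cv2.resize(im[200:310,260:390,::-1],None,fx=5,fy=5,interpolation=cv2.INTER_CUBIC))
cv2.imwrite('pics/s25f.png',cv2.resize(im[:,:,::-1],(800,600)))
```

```text
34.25 [520.72465623  70.87095437 247.93934243] [-0.00404746 -0.82801941 -0.54218886]
-120 207 218 [489.4  85.5 525.7]
-100 198 217 [490.5  94.4 528.1]
-50 176 215 [492.1 113.9 542.8]
50 132 212 [526.4 305.7  98.9]
100 110 210 [531.8 356.6  98.3]
120 101 209 [534.3 376.4  98.5]
333 [1.1100786e-01 9.9381953e-01 5.2788739e+02 3.2865009e+02] rel row -0.01644075
```

View pics/t25b.png

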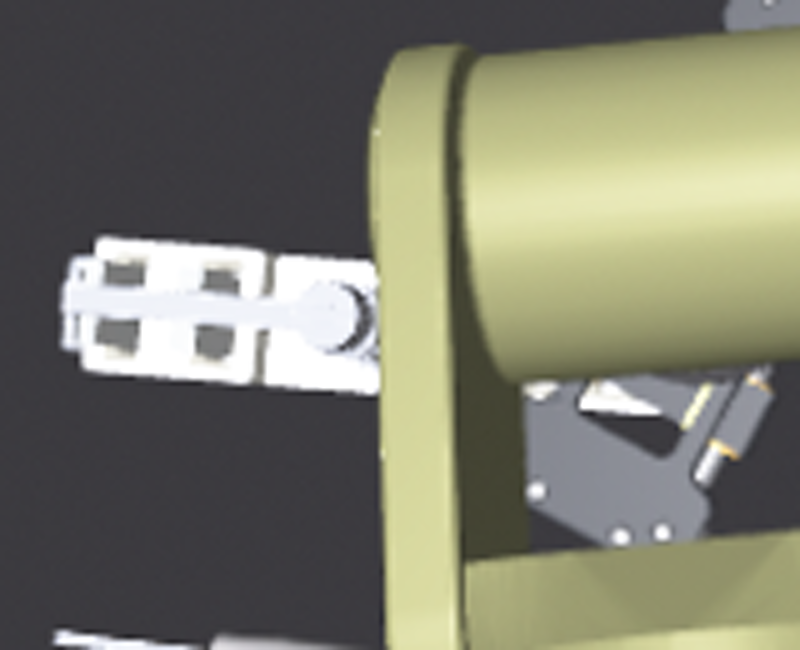

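View pics/s25b.png

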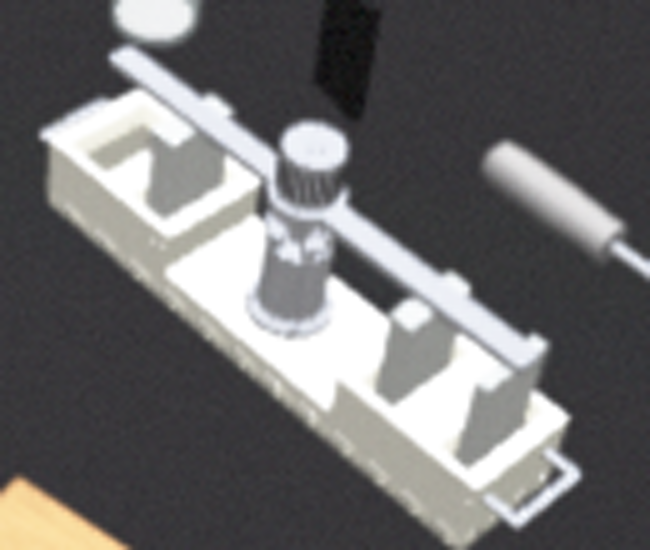

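View pics/s25f.png

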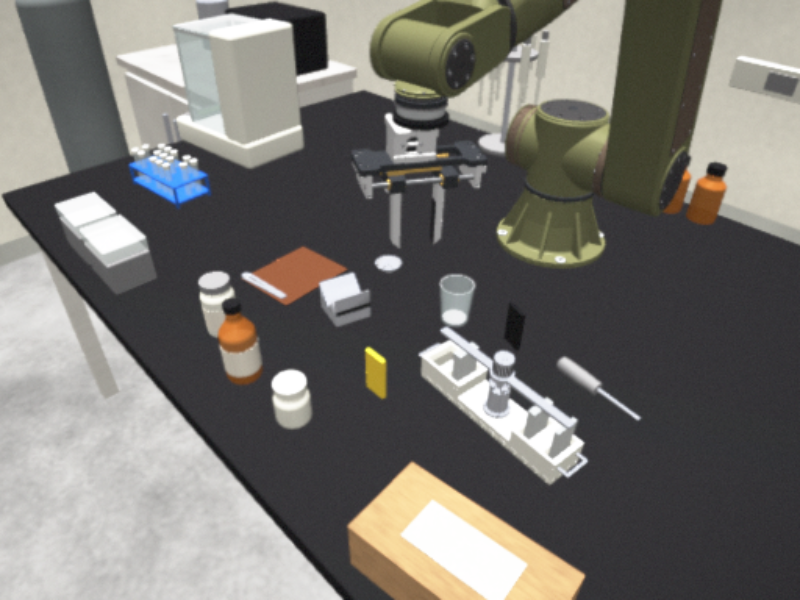

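Run:
```python
from h import *
st=manip.read_state();print(st["clock"],st["qd"].round(3),st["joints"].round(2))
print(workorder.sign_off())
```

```text
34.35 [-0.005  0.     0.002 -0.001 -0.001  0.001] [ 0.07  0.22  1.55 -0.01  1.37 -2.55]
the job is handed in; nothing more can be done
None
```

The job was handed in at 34.35 s with both coupons in their own slots and the keeper bar locked over them. `sign_off` gives no verdict, so the result rests on my own checks.

**What I did**
- **Thin coupon:** I moved it from the 18 mm slot to the 10 mm slot.
- **Thick coupon, into the V-block:** I brought it from the pad and let it go there. It first stuck at about 27° from the horizontal, so I pushed it down with the closed fingertips. It then lay at about 40° by depth (45° nominal).
- **Thick coupon, into its slot:** I took it again by its faces. It hung about 4° off upright, gripped only by its top 11 mm, and I straightened it while lowering it into the 18 mm slot.
- **Keeper:** I lifted the collar about 10 mm, turned it 1.17 rad and let it down.

**Last checks**
- **Coupon heights:** just before the bar was turned, all three tops read 87.3–87.4 mm by depth, level with the 12 mm coupon.
- **Bar:** its upper face reads 98.3–98.9 mm, the same as when it was parked. It lies within 0.02 rad of the row. The top camera saw only half of it, because the arm hid the rest.
- **Rest of the bench:** by eye in the scene picture, the other items look unmoved; I did not measure them. The fingers are clear of everything and the arm was at rest.

**Weak points**
- **Last joint:** on the final retreat it ended at −2.55 rad, which is its range limit to the two decimals shown, and the tool's yaw came out 0.02 rad off its command. I can't tell whether that counts as passing the range.
- **Rack position:** the rack's outline and its slots disagreed by about 2.5 mm along the row. I trusted the slots.

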